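# Load the stone tumbler from a tray and free its lock screw

### The arm

A 6-joint arm with a two-finger parallel gripper is mounted at the origin on the work surface. World frame = base frame: x ahead of the robot, y to its left, z up, the work surface at z = 0. Lengths are in m, angles in rad, forces in N, time in s.
With the tool pointing down it reaches from about 0.35 to 0.875 m from the base axis. Payload 15.5 kg.
Tool frame: the origin (TCP) lies midway between the tips of the shut fingers; the grasp point (between the pads) lies 19 mm behind it; x points along the fingers, y is the direction in which the jaws open and shut, and the axes are right-handed (so a half turn about x gives the same grasp; the last joint's range is limited). The gripper opens to 85 mm and grips with 20 to 120 N. Pads are 22 mm wide; open, the fingers measure 114 mm over their backs; the gripper's body (76 mm by 85 mm) begins 54 mm behind the grasp point. The pads swing forward as they close: fully open they stand 13 mm farther back than shut.
Start: joints at [-1.415, 0.494, 1.345, -0, 1.302, -0.096], TCP at [0.155, -0.605, 0.231] pointing down, gripper open.
Joint ranges: [-2.91, 2.91], [-0.82, 2.16], [0.22, 2.67], [-1.22, 4.37], [0.12, 2.79], [-3.08, 3.08]. Speed limits (rad/s): [1.89, 1.89, 2.57, 3.01, 3.01, 3.01].

### API

Orientations are given as a 3x3 rotation matrix whose columns are the frame's x, y, z axes.
In Python, from cell import get_obs, camera, calibration, sign_off, look_for, tip_of gives the robot as it stands.
- The arm moves only by the tool servo_tool, never from a script. Its argument "deltas" is one flat list of numbers, 7 for each row, row after row: the closure, from -1 (fully open) to 1 (shut), then the shift along the world's x, y, z in mm, then the turn, a rotation vector about the world's x, y, z in degrees. In form: [jaw, dx, dy, dz, rx, ry, rz, jaw, dx, dy, dz, rx, ry, rz, ...]. A call has 1 to 12 rows; each row shifts and turns the commanded pose from where the row before left it; what a row does not reach is not made up. A row lasts 1/10 s, in which the tool goes at most 50 mm and 8.59 degrees, less where a joint would pass 70% of its speed; a pose out of reach is approached as far as the arm can. A call with a gripper value outside its range is refused whole. The fingers move at their own pace and stop on an object; "newtons" is the grip in N (left out, the last holds). Time passes only in rows, so rows that do not move let the fingers close. It gives the time, the measured TCP pose, the force and the opening at its end, in the units of the state.
- get_obs(): the state, without advancing time (a new reading comes with each control period).
- camera(name): name is "scene" or "top" or "wrist"; returns (picture, depth): 384x512x3 uint8, blue, green, red; 384x512 float32, m along the optical axis (not along the pixel's ray), 0 where there is no reading.
- calibration(name): a dict with "camera_matrix" (3x3 intrinsics, pixels), "position" and "orientation" of the camera in the world. Camera axes: x right, y up, looking along -z (the intrinsics and any distortion apply to the point x, -y, -z); pixel columns grow to the right and rows downward; lengths in m; the calibration is good to about 2 mm. The wrist camera is an equidistant fisheye: a pixel r from the principal point sees the ray r / f radians off the axis. A picture is of the moment at which its call begins: read the wrist's pose just before it. calibration takes no time and is no camera call; for the wrist camera it gives the pose at the moment of the call.
- sign_off(): hands the job in, once; it reports no verdict.
Trained networks look in the newest picture that a camera, given by its name, has taken for a name from the list of things; names that differ only in an ending like _2 or _b are one class to them, and where a whole thing is asked for, a point or a joint stands for the part that bears it (a point fixed in the world has none). Each returns a list of dicts, best first, with "score" (0 to 1); they miss things now and then, are a little off and sometimes report something else, mostly with a low value. They report only what shows in the picture. A call takes as long as a camera call.
- look_for(label, camera): "box" ([left, top, width, height] in pixels, round what is visible of it).
- tip_of(label, camera): "centre" ([row, column] in pixels: a listed point, or the origin of a listed thing).
The state is a dict: "clock": time; "joint_pos": joint angles; "qd": joint speeds; "tau": joint torques, N m; "eef_pos": TCP position; "tcp_rot": TCP orientation; "wrist_force": force on the tool from outside, world axes, zero at the start; "torque": the same for the moment, N m; "finger_gap": finger opening in m.
Only numpy, scipy, OpenCV 4.12 (cv2) and the standard library are available. Lean on these libraries where they do the work, as an engineer would, in place of code of your own. Each camera call takes 0.05 s, during which the arm holds its last target.

### The job

Gather all the loose grey bridge stones (blocks and drums) from the worktop into the scoop-fronted tray with the upright grip, beside the two already in it, then tip the tray out over the tumbler's round feed hopper so that every stone ends up in the hopper, and set the empty tray back level on its black mat. Only after tipping, unscrew the lock screw: turn the small handwheel beside the hopper anticlockwise, following it as it rises, until it stops. Leave the model bridge, tank, chess knight, coaster and hex key where they are.

Things in the scene. Friction and masses are not known exactly. Their poses are not given: they have to be found in the camera images.
- tumbler: stone tumbler, fixed: grey base plate 200 x 200 x 35 mm, a round aluminium feed hopper (open bowl, black rim) on it, and at one side an extension of the base with the lock screw's post. Origin at worktop level under the hopper's centre; z up. The screw's axis stands at x = -60, y = +175 mm in this frame
- hopper_in (a point): centre of the hopper's inner floor, 40 mm above the worktop. The inside is a cone of radius about 70 mm at the floor and 107 mm at the rim; the rim is 115 mm above the worktop, outer radius 114 mm, wall 5 mm
- wheel_mid (a point): centre of the black three-spoke handwheel of the lock screw (62 mm outer diameter, 12 mm thick, axis upright); it rises with the stem. 115 mm above the worktop with the screw right down, its post (36 mm in diameter) ends 30 mm below that; nothing else stands within 70 mm of the axis at wheel height
- wheel (a joint): angle of the lock screw's handwheel in rad: 0 is screwed right down, 6.6 is the upper stop; grows anticlockwise seen from above. The stem rises 3.8 mm per rad (25 mm in all), friction about 0.1 N m, stays where it is left
- mat: thin black rubber mat, fixed, 200 x 150 x 3 mm (x, y, z), on which the tray stands; origin under its centre
- tray: frosted clear polypropylene tray, loose, 180 g, upright grip at the back (+x), low scoop front (-x). Origin under the centre of its 130 x 110 mm floor (4 mm thick), z up. Sides and back 4 mm thick, 45 mm high (y = -55 and 55, x = +65 mm); at the front the floor runs up a 30 degree ramp to the lip at x = -95, z = 20 mm. Slippery: stones slide out over the lip when the back is raised 60 degrees
- tray_grip (a point): point on the tray's upright grip, a plate 12 mm thick (tray x), 50 mm wide (tray y), which stands on the back wall from 45 to 89 mm above the tray's underside; the point is at x = +63, y = 0, z = 70 mm of the tray
- tray_lip (a point): middle of the tray's pouring lip, at x = -95, y = 0, z = 20 mm of the tray
- block1: grey resin bridge stone, a block 36 x 28 x 26 mm (its x, y, z) with slightly rounded edges and a raised panel on top, about 35 g; origin at its centre; starts in the tray
- drum1: grey resin bridge stone, a round column drum 30 mm in diameter and 30 mm long along its z axis, about 30 g; origin at its centre; starts in the tray
- block2: grey resin bridge stone, a block 36 x 28 x 26 mm (its x, y, z) with slightly rounded edges and a raised panel on top, about 35 g; origin at its centre; may be absent; starts on the worktop
- block3: grey resin bridge stone, a block 36 x 28 x 26 mm (its x, y, z) with slightly rounded edges and a raised panel on top, about 35 g; origin at its centre; may be absent; starts on the worktop
- block4: grey resin bridge stone, a block 36 x 28 x 26 mm (its x, y, z) with slightly rounded edges and a raised panel on top, about 35 g; origin at its centre; may be absent; starts on the worktop
- drum2: grey resin bridge stone, a round column drum 30 mm in diameter and 30 mm long along its z axis, about 30 g; origin at its centre; may be absent; starts on the worktop
- knight: bystander: beech chess knight, 32 mm base, 57 mm tall, stands among the stones; origin under its base
- tank: bystander: red plastic tank model, 118 x 76 x 48 mm; origin under its centre
- bridge: bystander: resin model of a stone bridge, 150 x 50 x 53 mm; origin under its centre
- coaster: bystander: green ceramic coaster, 96 mm in diameter, 8 mm thick; origin under its centre
- hexkey: bystander: aluminium hex key, L shape 90 x 28 mm, 8 mm thick, lying flat; origin on its long arm at worktop level

How it is judged:
On the way, in this order (a step that is already met when the one before it is completed fails the run):
1. all the stones lie in the tray (x of block1 in the frame of tray between -0.095 and 0.068 m and y of block1 in the frame of tray between -0.056 and 0.056 m and z of block1 in the frame of tray between 0 and 0.085 m and x of drum1 in the frame of tray between -0.095 and 0.068 m and y of drum1 in the frame of tray between -0.056 and 0.056 m and z of drum1 in the frame of tray between 0 and 0.085 m and x of block2 in the frame of tray between -0.095 and 0.068 m and y of block2 in the frame of tray between -0.056 and 0.056 m and z of block2 in the frame of tray between 0 and 0.085 m and x of block3 in the frame of tray between -0.095 and 0.068 m and y of block3 in the frame of tray between -0.056 and 0.056 m and z of block3 in the frame of tray between 0 and 0.085 m and x of block4 in the frame of tray between -0.095 and 0.068 m and y of block4 in the frame of tray between -0.056 and 0.056 m and z of block4 in the frame of tray between 0 and 0.085 m and x of drum2 in the frame of tray between -0.095 and 0.068 m and y of drum2 in the frame of tray between -0.056 and 0.056 m and z of drum2 in the frame of tray between 0 and 0.085 m), for 0.2 s.
2. the tray is tipped (by 40 degrees or more) with its lip over the hopper (angle between tray's own z axis and vertical above 0.7 rad and horizontal distance between tray_lip and hopper_in below 0.12 m and height (world z) of tray_lip above 0.08 m), for 0.2 s.
3. the handwheel is unscrewed to its upper stop (value of joint wheel above 6.3 rad), for 0.2 s.
At the end, for the whole second after the job is handed in: Every stone present rests in the hopper (centre within 105 mm of its axis, between its floor and 10 mm above the rim); the tray stands level on its mat, its origin within 50 mm of the mat's centre; the handwheel is unscrewed to its upper stop (joint above 6.3 of 6.6 rad) (horizontal distance between each of block1, drum1, block2, block3, block4, drum2 and hopper_in below 0.105 m and z of block1 in the frame of hopper_in between 0 and 0.085 m and linear speed of each of block1, drum1, block2, block3, block4, drum2 below 0.03 m/s and z of drum1 in the frame of hopper_in between 0 and 0.085 m and z of block2 in the frame of hopper_in between 0 and 0.085 m and z of block3 in the frame of hopper_in between 0 and 0.085 m and z of block4 in the frame of hopper_in between 0 and 0.085 m and z of drum2 in the frame of hopper_in between 0 and 0.085 m and horizontal distance between tray and mat below 0.05 m and angle between tray's own z axis and vertical below 0.08 rad and height (world z) of tray below 0.012 m and linear speed of tray below 0.02 m/s and value of joint wheel above 6.3 rad); the robot touches nothing.
It fails at once if a bystander (knight, tank, bridge, coaster or hex key) is moved by more than 40 mm (distance of any of knight, tank, bridge, coaster, hexkey from where it was at the start of the episode above 0.04 m).
Of block2, block3, block4, drum2 only 2 to 4 are there at a start; the rules pass over those that are not, and their reading is None.
At some moment in a run one of block2, block3, block4, drum2 may be knocked a few centimetres aside while the robot is not near it.
It also fails if it takes over 210 s, if anything falls off the work surface, if the arm or the gripper's body presses on something with over 40 N, if the wrist force passes 120 N, or if a joint passes its speed limit or range.

## Working session

There is one attempt and no reset: what is moved stays moved. The work goes in short steps, Python scripts to look and compute and a tool call to move; the robot and the scene stay as the last step left them, time stands still between calls to the robot, and variables do not carry over. Pictures are saved under pics/ and viewed, and the job is handed in when it is done.

Besides the shell and the picture viewer there is one more tool, called in YAML: its name, and indented under it one key for each argument. servo_tool: Moves the arm, as the interface text tells. Its arguments: {"type":"object","properties":{"deltas":{"type":"array"},"newtons":{"type":"number"}},"required":["deltas"]}

```bash
mkdir -p pics; ls; cat > h.py <<'E'
import numpy as np, cv2
from cell import get_obs, camera, calibration, sign_off, look_for, tip_of
def snap(name,fn=None):
    c=calibration(name); im,d=camera(name)
    if fn: cv2.imwrite('pics/'+fn,im)
    return im,d,c
def px2w(c,d,col,row,z=None):
    K=np.array(c["camera_matrix"]);R=np.array(c["orientation"]);p=np.array(c["position"])
    v=np.array([(col-K[0,2])/K[0,0],-(row-K[1,2])/K[1,1],-1.])
    if z is not None:
        w=R@v; t=(z-p[2])/w[2]; return p+t*w
    return p+R@(v*d)
def cloud(c,d):
    K=np.array(c["camera_matrix"]);R=np.array(c["orientation"]);p=np.array(c["position"])
    r,cc=np.mgrid[0:d.shape[0],0:d.shape[1]]
    P=np.stack([(cc-K[0,2])/K[0,0]*d,-(r-K[1,2])/K[1,1]*d,-d],-1)@R.T+p
    P[d<=0]=np.nan
    return P
E
python3 - <<'E'
from h import *
np.set_printoptions(precision=4,suppress=True)
for n in ("scene","top"):
    im,d,c=snap(n,n+"0.png"); print(n,c)
    for l in ["tumbler","hopper_in","wheel","mat","tray","tray_grip","block1","drum1","knight","tank","bridge","coaster","hexkey"]:
        print(l,[(np.round(x["box"]),round(x["score"],2)) for x in look_for(l,n)][:7] if l!="hopper_in" else "", [(np.round(x["centre"]),round(x["score"],2)) for x in tip_of(l,n)][:7] if l!="wheel" else '')
print(get_obs())
E
```

```text
pics
scene {'camera_matrix': array([[491.7958,   0.    , 254.2251],
       [  0.    , 491.7958, 200.6288],
       [  0.    ,   0.    ,   1.    ]]), 'position': array([ 1.2056, -0.8631,  0.8309]), 'orientation': array([[ 0.8041, -0.3486,  0.4815],
       [ 0.5945,  0.4648, -0.6561],
       [ 0.0049,  0.8139,  0.581 ]])}
tumbler [(array([243., 128.,  92.,  91.]), 0.69), (array([344., 172.,  28.,  21.]), 0.19)] [(array([194., 291.]), 0.87)]
hopper_in  [(array([182., 287.]), 0.69)]
wheel [(array([298., 126.,  22.,  11.]), 0.65)] 
mat [(array([178., 228.,  94.,  37.]), 0.6)] [(array([303., 250.]), 0.52)]
tray [(array([183., 207.,  79.,  53.]), 0.83)] [(array([240., 227.]), 0.66)]
tray_grip [(array([186., 213.,  72.,  49.]), 0.86), (array([154., 278.,  11.,  16.]), 0.75)] [(array([229., 250.]), 0.69)]
block1 [(array([133., 300.,  17.,  16.]), 0.69), (array([242., 124.,  96.,  98.]), 0.52), (array([234., 226.,  10.,  14.]), 0.42)] [(array([310., 143.]), 0.77)]
drum1 [(array([153., 277.,  13.,  13.]), 0.68), (array([231., 240.,   8.,   6.]), 0.53), (array([221., 278.,  57.,  43.]), 0.36)] [(
[... 2076 characters left out ...]
 134.,  29.,  28.]), 0.97)] [(array([147., 150.]), 0.56), (array([218., 286.]), 0.2)]
hexkey [(array([256., 242.,  28.,   7.]), 0.66)] [(array([243., 271.]), 0.43)]
{'clock': 2.5, 'joint_pos': array([-1.4155,  0.4936,  1.3455,  0.    ,  1.3025, -0.0955]), 'qd': array([-0.0017,  0.0011, -0.    , -0.0002,  0.0002, -0.0006]), 'tau': array([  0.0016, -88.2017, -38.4262,  -0.0001,   0.0009,  -0.    ]), 'eef_pos': array([ 0.1551, -0.6054,  0.2313]), 'tcp_rot': array([[ 0.    ,  0.2482, -0.9687],
       [ 0.0001, -0.9687, -0.2482],
       [-1.    , -0.0001, -0.    ]]), 'wrist_force': array([ 1.1856, -0.3   , -0.2913]), 'torque': array([-0.0076, -0.0314, -0.0164]), 'finger_gap': 0.08558265944651705}
```

```bash
python3 - <<'E'
import cv2
a=cv2.imread('pics/top0.png')[90:290,110:420]; cv2.imwrite('pics/top0c.png',cv2.resize(a,None,fx=2.5,fy=2.5,interpolation=cv2.INTER_CUBIC))
a=cv2.imread('pics/scene0.png')[110:350,90:400]; cv2.imwrite('pics/scene0c.png',cv2.resize(a,None,fx=2.5,fy=2.5,interpolation=cv2.INTER_CUBIC))
E
```

```text
(no output)
```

View pics/top0c.png

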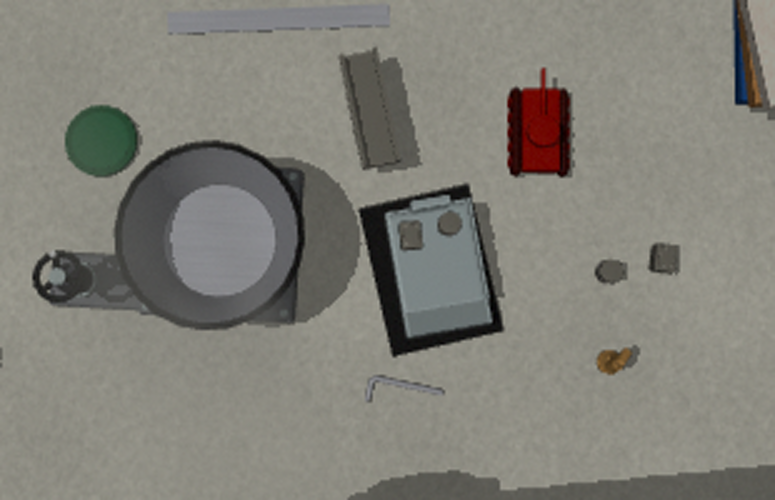

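View pics/scene0c.png

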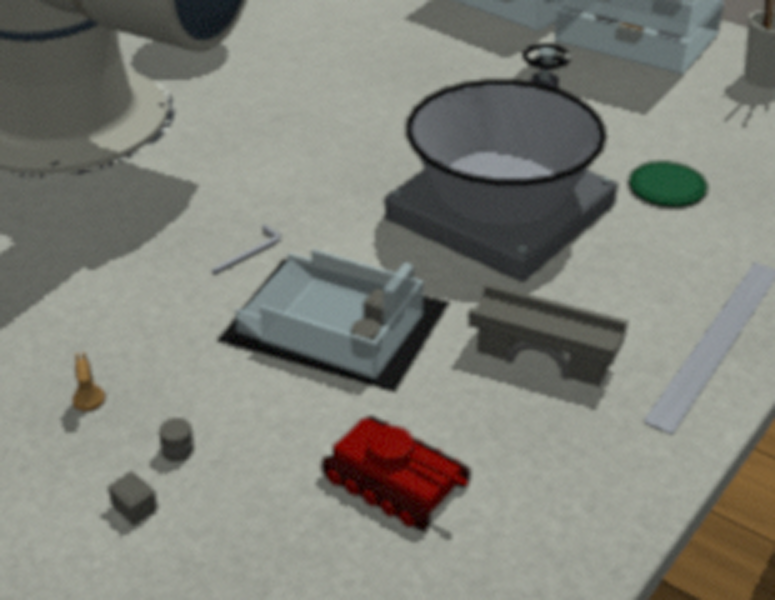

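```bash
python3 - <<'E'
import cv2
from h import *
np.set_printoptions(precision=4,suppress=True)
a=cv2.imread('pics/top0.png'); b=cv2.imread('pics/scene0.png')
cv2.imwrite('pics/full0.png',np.vstack([a,b])[:, :][:768] if 0 else cv2.resize(np.hstack([a,b]),(800,300)))
im,d,c=snap("top"); np.savez('top0.npz',d=d)
P=cloud(c,d); z=P[...,2]
print("table z",np.nanmedian(z))
z0=np.nanmedian(z)
m=((z-z0)>0.008).astype(np.uint8)
n,lab,st,_=cv2.connectedComponentsWithStats(m)
for i in range(1,n):
    if st[i,4]<15: continue
    s=lab==i; q=P[s]
    top=q[q[:,2]>np.percentile(q[:,2],95)-.006]
    print(st[i],"mean",q.mean(0),"zmax",np.percentile(q[:,2],95), "topmean",top.mean(0), "min",q.min(0),"max",q.max(0), cv2.minAreaRect((top[:,:2]*1000).astype(np.float32)))
E
```

```text
table z 7.677354647017687e-05
[ 404   76   79   69 3917] mean [ 0.8446 -0.6128  0.0634] zmax 0.0728296005581753 topmean [ 0.8579 -0.621   0.0701] min [ 0.7391 -0.7405  0.0081] max [ 0.9537 -0.5032  0.0761] ((858.6854858398438, -620.11767578125), (150.31436157226562, 211.9855499267578), 11.222197532653809)
[246 109  24  49 728] mean [ 0.7569 -0.0275  0.0452] zmax 0.05387053363060114 topmean [ 0.758  -0.0276  0.0523] min [ 0.6802 -0.0656  0.0258] max [0.8352 0.0109 0.0572] ((757.5428466796875, -27.209415435791016), (149.72023010253906, 50.32301330566406), 12.801154136657715)
[313 117  25  43 843] mean [ 0.738  -0.2479  0.031 ] zmax 0.04934288299130558 topmean [ 0.743  -0.2513  0.0477] min [ 0.681  -0.2909  0.0086] max [ 0.8161 -0.2113  0.0523] ((762.3300170898438, -253.21507263183594), (39.27050018310547, 99.68624877929688), 87.1842269897461)
[  5 126  55  32 736] mean [0.6993 0.6546 0.0811] zmax 0.17172644452496424 topmean [0.7055 0.6473 0.1805] min [0.6662 0.6224 0.0082] max [0.7333 0.6913 0.2012] ((696.953857421875, 652.0286254882812), (57.11408233642578, 67.00613403320312), 84.4299
[... 3096 characters left out ...]
-0.3631  0.0081] max [ 0.457  -0.3316  0.0575] ((444.30096435546875, -350.0829772949219), (9.405218124389648, 25.50401496887207), 53.93425369262695)
[257 240  10   7  17] mean [ 0.4072 -0.0448  0.0101] zmax 0.012361423914646607 topmean [ 0.4072 -0.0448  0.0101] min [ 0.3945 -0.0623  0.0089] max [ 0.4141 -0.0333  0.0126] ((407.23236083984375, -45.534217834472656), (14.32844066619873, 30.390060424804688), 27.49999237060547)
[  193   296   319    88 12668] mean [ 0.2416 -0.0943  0.4944] zmax 0.776800587789123 topmean [ 0.3203 -0.2454  0.7831] min [-0.0326 -0.6605  0.0083] max [0.3248 0.1308 0.8006] ((318.4338684082031, -249.154296875), (11.022224426269531, 102.1684799194336), 3.075356960296631)
```

View pics/full0.png

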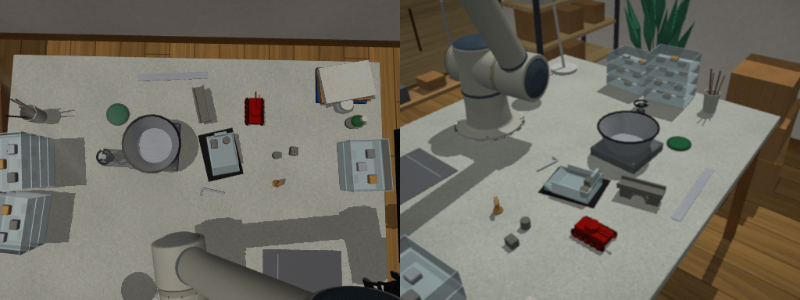

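servo_tool:
  deltas: [-1, 41, 23, 2, 0, 0, 6, -1, 41, 23, 2, 0, 0, 6, -1, 41, 23, 2, 0, 0, 6, -1, 41, 23, 2, 0, 0, 6, -1, 41, 23, 2, 0, 0, 6, -1, 41, 23, 2, 0, 0, 6, -1, 41, 23, 2, 0, 0, 6, -1, 41, 23, 2, 0, 0, 6, -1, 41, 23, 2, 0, 0, 6, -1, 36, 23, 2, 0, 0, 6]
  newtons: 40

```text
clock: 3.55
eef_pos: [0.562, -0.3741, 0.2514]
tcp_rot: [[0.0, 0.964, -0.265], [-0.0, -0.265, -0.964], [-1.0, 0.0, 0.0]]
wrist_force: [-0.2, -0.1, 0.5]
finger_gap: 0.085
```

```bash
cat >> h.py <<'E'
def px2w_f(c,col,row,z):
    K=np.array(c["camera_matrix"]);R=np.array(c["orientation"]);p=np.array(c["position"])
    x=(col-K[0,2])/K[0,0]; y=(row-K[1,2])/K[1,1]; th=np.hypot(x,y)
    s=np.sin(th)/max(th,1e-9); v=R@np.array([x*s,-y*s,-np.cos(th)])
    return p+(z-p[2])/v[2]*v
def rect(c,f,zt,cx,cy,half=0.06,n=480):
    "rectified wrist picture of plane z=zt; x right? rows: up=+x world, left=+y"
    K=np.array(c["camera_matrix"]);R=np.array(c["orientation"]);p=np.array(c["position"])
    r,cc=np.mgrid[0:n,0:n]; X=cx+half-(r+.5)/n*2*half; Y=cy+half-(cc+.5)/n*2*half
    P=(np.stack([X,Y,np.full_like(X,zt)],-1)-p)@R
    v=np.stack([P[...,0],-P[...,1],-P[...,2]],-1); rr=np.hypot(v[...,0],v[...,1]); th=np.arctan2(rr,v[...,2])
    k=th/np.maximum(rr,1e-9)
    return cv2.remap(f,(K[0,2]+K[0,0]*k*v[...,0]).astype(np.float32),(K[1,2]+K[1,1]*k*v[...,1]).astype(np.float32),cv2.INTER_LINEAR)
E
python3 - <<'E'
from h import *
np.set_printoptions(precision=4,suppress=True)
o=get_obs(); print(o['clock'],o['joint_pos'],o['eef_pos'],o['tcp_rot'],o['wrist_force'])
im,d,c=snap("wrist","w1.png"); print(c)
for l in ("block2","drum2","knight"):
    print(l,[(np.round(x["box"]),round(x["score"],2)) for x in look_for(l,"wrist")][:4],[(np.round(x["centre"]),round(x["score"],2),px2w_f(c,x["centre"][1],x["centre"][0],.014)) for x in tip_of(l,"wrist")][:4])
g=rect(c,im,0.028,0.565,-0.378,.08)
cv2.imwrite('pics/w1r.png',np.hstack([g,cv2.resize(im,(300,225)) if 0 else g[:, :0]]))
im,d,c=snap("top","top1.png")
E
```

```text
3.55 [-0.6758  0.5505  1.183   0.0001  1.4079 -0.4077] [ 0.562  -0.3741  0.2514] [[ 0.0003  0.9643 -0.2649]
 [-0.0001 -0.2649 -0.9643]
 [-1.      0.0003  0.    ]] [-0.2259 -0.0965  0.4995]
{'camera_matrix': array([[297.3186,   0.    , 260.8484],
       [  0.    , 297.3186, 196.3202],
       [  0.    ,   0.    ,   1.    ]]), 'position': array([ 0.5804, -0.3071,  0.3949]), 'orientation': array([[ 0.9645,  0.2541,  0.0725],
       [-0.2642,  0.9274,  0.2649],
       [ 0.0001, -0.2746,  0.9616]])}
block2 [(array([264., 179.,  29.,  26.]), 0.61)] [(array([192., 276.]), 0.73, array([ 0.5728, -0.412 ,  0.014 ]))]
drum2 [(array([240., 130.,  26.,  27.]), 0.96)] [(array([142., 251.]), 0.62, array([ 0.5584, -0.3395,  0.014 ]))]
knight [(array([153., 161.,  28.,  26.]), 0.6)] [(array([170., 172.]), 0.87, array([ 0.4458, -0.3454,  0.014 ]))]
```

View pics/w1r.png

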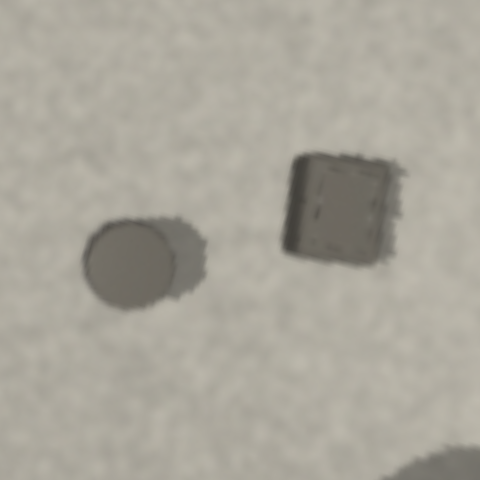

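View pics/top1.png

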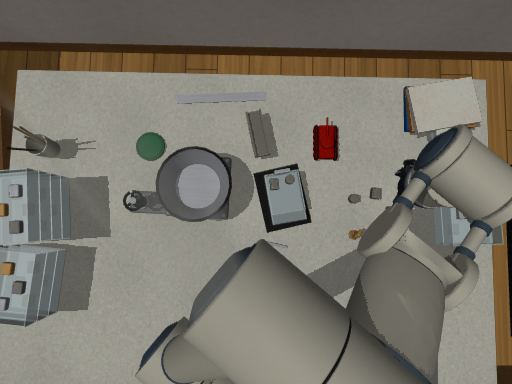

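View pics/w1.png

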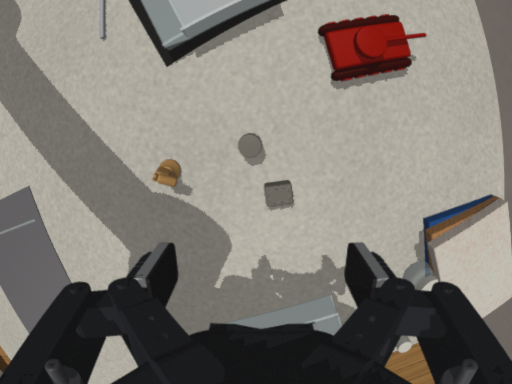

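servo_tool:
  deltas: [-1, -3, 16, -40, 0, 0, 0, -1, -3, 16, -45, 0, 0, 0, -1, 0, 0, -45, 0, 0, 0, -1, 0, 0, -45, 0, 0, 0, -1, 0, 0, -40, 0, 0, 0, -1, 0, 0, -20, 0, 0, 0, -1, 0, 0, -10, 0, 0, 0, -1, 0, 0, 0, 0, 0, 0]

```text
clock: 4.75
eef_pos: [0.5533, -0.3437, 0.0056]
tcp_rot: [[-0.001, 0.963, -0.271], [0.001, -0.271, -0.963], [-1.0, -0.001, -0.001]]
wrist_force: [0.7, 0.5, 0.3]
finger_gap: 0.0853
```

servo_tool:
  deltas: [0, 0, 0, 0, 0, 0, 0, 0.3, 0, 0, 0, 0, 0, 0, 0.8, 0, 0, 0, 0, 0, 0, 0.8, 0, 0, 0, 0, 0, 0, 0.8, 0, 0, 0, 0, 0, 0, 0.8, 0, 0, 0, 0, 0, 0]

```text
clock: 5.35
eef_pos: [0.5545, -0.3437, 0.0073]
tcp_rot: [[0.001, 0.963, -0.269], [-0.001, -0.269, -0.963], [-1.0, 0.001, 0.001]]
wrist_force: [-2.3, 1.1, 9.3]
finger_gap: 0.0287
```

```bash
python3 - <<'E'
from h import *
np.set_printoptions(precision=4,suppress=True)
o=get_obs(); print(o['clock'],o['joint_pos'],o['eef_pos'],o['wrist_force'],o['finger_gap'])
im,d,c=snap("wrist","w2.png")
E
```

```text
5.35 [-0.6464  0.7914  1.4596 -0.0001  0.8892 -0.3736] [ 0.5545 -0.3437  0.0073] [-2.3062  1.1359  9.292 ] 0.02866749698019679
```

View pics/w2.png

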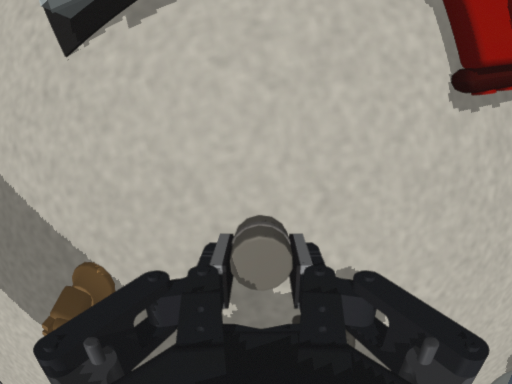

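servo_tool:
  deltas: [0.8, 0, 0, 30, 0, 0, 0, 0.8, 0, 0, 45, 0, 0, 0, 0.8, 0, 0, 45, 0, 0, 0, 0.8, 0, 0, 10, 0, 0, 0]

```text
clock: 5.8
eef_pos: [0.5561, -0.3448, 0.1418]
tcp_rot: [[0.006, 0.963, -0.269], [-0.005, -0.269, -0.963], [-1.0, 0.007, 0.003]]
wrist_force: [-0.2, -0.3, -0.6]
finger_gap: 0.0289
```

```bash
python3 - <<'E'
from h import *
np.set_printoptions(precision=4,suppress=True)
o=get_obs(); print(o['clock'],o['joint_pos'],o['eef_pos'],o['wrist_force'],o['finger_gap'])
im,d,c=snap("top","top2.png"); P=cloud(c,d)
print(P[182,275],P[179,291])
m=(P[...,2]>.078)&(P[...,2]<.1)&(abs(P[...,0]-.63)<.03)&(abs(P[...,1]+.104)<.05)
print(cv2.minAreaRect((P[m][:,:2]*1000).astype(np.float32)),m.sum())
# hopper rim
m=(P[...,2]>.11)&(P[...,2]<.122)&(np.hypot(P[...,0]-.58,P[...,1]-.17)<.16)&(P[...,1]<.29)
q=P[m][:,:2]; 
import scipy.optimize as so
f=so.least_squares(lambda p:np.hypot(q[:,0]-p[0],q[:,1]-p[1])-p[2],[.58,.16,.11],loss='soft_l1',f_scale=.003); print("hop",f.x)
m=(P[...,2]>.10)&(P[...,2]<.13)&(np.hypot(P[...,0]-.54,P[...,1]-.34)<.07); q=P[m]; print("wheel",m.sum(),q.mean(0),cv2.minEnclosingCircle((q[:,:2]*1000).astype(np.float32)))
f=so.least_squares(lambda p:np.minimum(abs(np.hypot(q[:,0]-p[0],q[:,1]-p[1])-.028),.01),[.54,.345]); print(f.x)
# mat
hsv=im.max(2); 
b=(hsv<40); b[:, :240]=0;b[:, 325:]=0;b[:155]=0;b[245:]=0
n,lab,st,ce=cv2.connectedComponentsWithStats(b.astype(np.uint8)); i=1+np.argmax(st[1:,4]); print(st[i])
pts=np.argwhere(lab==i)[:,::-1].astype(np.float32); r=cv2.boxPoints(cv2.minAreaRect(pts)); w=np.array([px2w(c,None,a,bb,.003) for a,bb in r]); print(w,w.mean(0))
a=im[90:290,110:420]; cv2.imwrite('pics/top2c.png',cv2.resize(a,None,fx=2.5,fy=2.5,interpolation=cv2.INTER_CUBIC))
E
```

```text
5.8 [-0.6463  0.6201  1.3733  0.      1.1406 -0.3736] [ 0.5561 -0.3448  0.1418] [-0.2187 -0.2585 -0.573 ] 0.02893126189691337
[ 0.6017 -0.0873  0.0303] [ 0.6121 -0.1385  0.0337]
((631.5672607421875, -104.47673797607422), (11.988380432128906, 49.31398391723633), 11.551926612854004) 70
hop [0.5834 0.1604 0.1086]
wheel 242 [0.5298 0.3371 0.119 ] ((530.29150390625, 338.2980651855469), 31.109525680541992)
[0.5297 0.3375]
[254 164  44  51 430]
[[ 0.631  -0.0169  0.003 ]
 [ 0.667  -0.1584  0.003 ]
 [ 0.529  -0.1915  0.003 ]
 [ 0.4938 -0.0514  0.003 ]] [ 0.5802 -0.1046  0.003 ]
```

View pics/top2c.png

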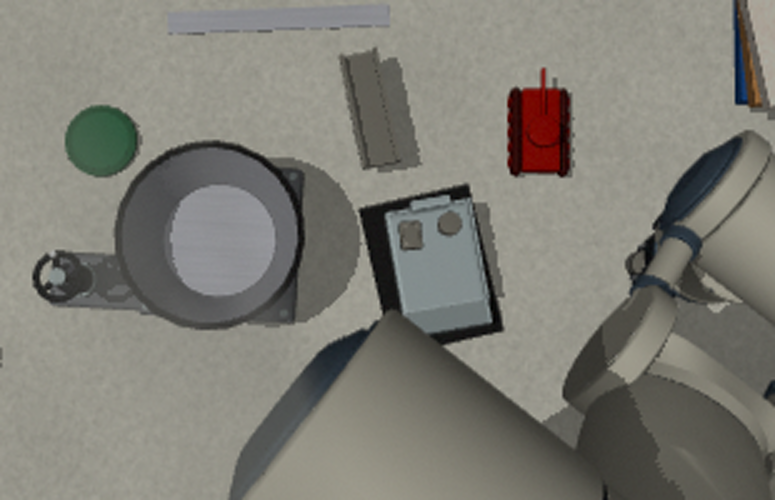

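servo_tool:
  deltas: [0.8, -3, 41, 0, 0, 0, 4.5, 0.8, -3, 41, 0, 0, 0, 4.5, 0.8, -3, 41, 0, 0, 0, 4.5, 0.8, -3, 41, 0, 0, 0, 4.5, 0.8, -3, 41, 0, 0, 0, 4.5, 0.8, -3, 41, 0, 0, 0, 4.5, 0.8, 0, 0, -30, 0, 0, 0, 0.8, 0, 0, 0, 0, 0, 0]

```text
clock: 6.65
eef_pos: [0.534, -0.0958, 0.1034]
tcp_rot: [[-0.005, 0.98, 0.199], [0.001, 0.199, -0.98], [-1.0, -0.005, -0.002]]
wrist_force: [0.8, -0.6, -0.2]
finger_gap: 0.0288
```

servo_tool:
  deltas: [0.8, 3, -2, -40, 0, 0, 0, 0.8, 0, 0, -30, 0, 0, 0, 0.8, 0, 0, -8, 0, 0, 0, 0.8, 0, 0, 0, 0, 0, 0]

```text
clock: 7.05
eef_pos: [0.5385, -0.0999, 0.0277]
tcp_rot: [[-0.002, 0.981, 0.196], [0.001, 0.196, -0.981], [-1.0, -0.002, -0.001]]
wrist_force: [0.0, -0.4, 0.1]
finger_gap: 0.0282
```

servo_tool:
  deltas: [0.8, 0, 0, -7, 0, 0, 0, 0.8, 0, 0, -1, 0, 0, 0, 0.2, 0, 0, 0, 0, 0, 0, -0.05, 0, 0, 0, 0, 0, 0, -0.05, 0, 0, 0, 0, 0, 0, -0.05, 0, 0, 20, 0, 0, 0, -0.05, 0, 0, 40, 0, 0, 0, -0.2, 0, 0, 50, 0, 0, 0, -0.2, 0, 0, 10, 0, 0, 0]

```text
clock: 7.95
eef_pos: [0.5412, -0.1, 0.1453]
tcp_rot: [[0.007, 0.98, 0.197], [-0.002, 0.197, -0.98], [-1.0, 0.006, 0.003]]
wrist_force: [0.7, 0.6, -1.0]
finger_gap: 0.0513
```

```bash
python3 - <<'E'
from h import *
np.set_printoptions(precision=4,suppress=True)
o=get_obs(); print(o['clock'],o['joint_pos'],o['eef_pos'],o['wrist_force'],o['finger_gap'])
im,d,c=snap("wrist","w3.png")
E
```

```text
7.95 [-0.2912  0.4891  1.6371  0.      1.0085 -0.4898] [ 0.5412 -0.1     0.1453] [ 0.6882  0.6488 -1.0005] 0.051274681496620435
```

View pics/w3.png

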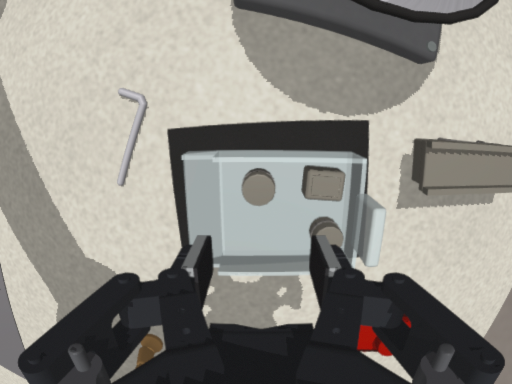

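servo_tool:
  deltas: [-1, 3, -35, 0, 0, 0, 8, -1, 3, -35, 0, 0, 0, 8, -1, 3, -35, 0, 0, 0, 8, -1, 4, -35, 0, 0, 0, 8, -1, 4, -35, 0, 0, 0, 8, -1, 4, -35, 0, 0, 0, 8, -1, 4, -35, 0, 0, 0, 8, -1, 4, -35, 0, 0, 0, 8, -1, 4, -33, 0, 0, 0, 8, -1, 0, 0, 0, 0, 0, 1.6, -1, 0, 0, 0, 0, 0, 0]

```text
clock: 9.1
eef_pos: [0.5715, -0.4125, 0.1389]
tcp_rot: [[-0.001, 0.089, 0.996], [0.001, 0.996, -0.089], [-1.0, 0.001, -0.001]]
wrist_force: [0.0, 0.7, -1.0]
finger_gap: 0.0854
```

```bash
python3 - <<'E'
from h import *
np.set_printoptions(precision=4,suppress=True)
o=get_obs(); print(o['clock'],o['joint_pos'],o['eef_pos'],o['tcp_rot'],o['finger_gap'])
im,d,c=snap("wrist","w4.png")
print([(np.round(x["centre"]),round(x["score"],2),px2w_f(c,x["centre"][1],x["centre"][0],.014)) for x in tip_of("block2","wrist")][:4])
cv2.imwrite('pics/w4r.png',np.hstack([rect(c,im,0.028,0.574,-0.414,.05,400),im[:384,:400][:, :] if 0 else cv2.resize(im,(400,300),interpolation=cv2.INTER_AREA)[:, :][:300] if 0 else np.zeros((400,0,3),np.uint8)]))
E
```

```text
9.1 [-0.71    0.6933  1.224   0.0001  1.2261 -2.1918] [ 0.5715 -0.4125  0.1389] [[-0.0013  0.0888  0.996 ]
 [ 0.0012  0.996  -0.0888]
 [-1.      0.0011 -0.0014]] 0.08535340839431964
[(array([193., 260.]), 0.82, array([ 0.5753, -0.4134,  0.014 ]))]
```

View pics/w4r.png

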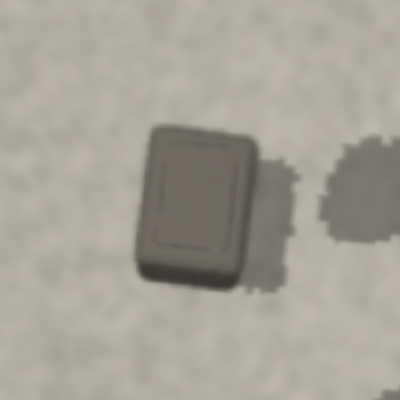

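View pics/w4.png

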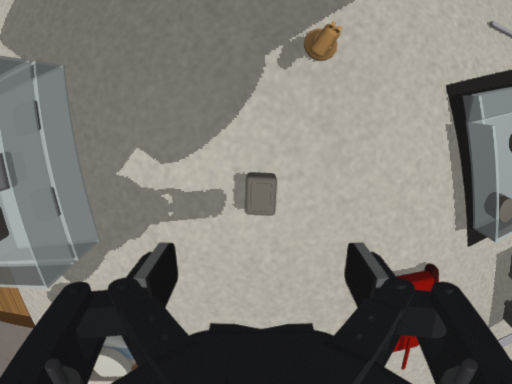

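servo_tool:
  deltas: [-1, 4, -1, -40, 0, 0, 0, -1, 0, 0, -45, 0, 0, 0, -1, 0, 0, -35, 0, 0, 0, -1, 0, 0, -12, 0, 0, 0, -1, 0, 0, 0, 0, 0, 0, 0, 0, 0, 0, 0, 0, 0, 0.3, 0, 0, 0, 0, 0, 0, 0.8, 0, 0, 0, 0, 0, 0, 0.8, 0, 0, 0, 0, 0, 0, 0.8, 0, 0, 0, 0, 0, 0, 0.8, 0, 0, 0, 0, 0, 0]

```text
clock: 10.3
eef_pos: [0.5765, -0.4138, 0.0095]
tcp_rot: [[0.001, 0.088, 0.996], [-0.001, 0.996, -0.088], [-1.0, -0.001, 0.001]]
wrist_force: [-0.9, 0.7, 8.7]
finger_gap: 0.0271
```

servo_tool:
  deltas: [0.8, 0, 0, 30, 0, 0, 0, 0.8, 0, 0, 45, 0, 0, 0, 0.8, 0, 0, 45, 0, 0, 0, 0.8, 0, 0, 15, 0, 0, 0, 0.8, 0, 0, 0, 0, 0, 0]

```text
clock: 10.8
eef_pos: [0.5773, -0.4144, 0.1466]
tcp_rot: [[0.004, 0.088, 0.996], [-0.003, 0.996, -0.088], [-1.0, -0.003, 0.004]]
wrist_force: [-0.4, -0.3, -1.2]
finger_gap: 0.0269
```

servo_tool:
  deltas: [0.8, -3, 30, 0, 0, 0, -8.1, 0.8, -3, 30, 0, 0, 0, -8.1, 0.8, -3, 30, 0, 0, 0, -8.1, 0.8, -3, 30, 0, 0, 0, -8.1, 0.8, -3, 30, 0, 0, 0, -8.1, 0.8, -4, 30, 0, 0, 0, -8.1, 0.8, -4, 29, 0, 0, 0, -8.1, 0.8, -4, 28, 0, 0, 0, -8.1, 0.8, -4, 28, 0, 0, 0, -8.2, 0.8, 0, 0, -30, 0, 0, 0, 0.8, 0, 0, 0, 0, 0, 0]

```text
clock: 11.9
eef_pos: [0.5428, -0.1469, 0.11]
tcp_rot: [[-0.006, 0.978, 0.209], [0.002, 0.209, -0.978], [-1.0, -0.005, -0.003]]
wrist_force: [-0.7, -0.9, 0.5]
finger_gap: 0.0272
```

```bash
python3 - <<'E'
from h import *
np.set_printoptions(precision=4,suppress=True)
o=get_obs(); print(o['clock'],o['joint_pos'],o['eef_pos'],o['tcp_rot'],o['finger_gap'])
im,d,c=snap("wrist","w5.png")
E
```

```text
11.9 [-0.3705  0.5565  1.6293 -0.0001  0.962  -0.5808] [ 0.5428 -0.1469  0.11  ] [[-0.0058  0.978   0.2087]
 [ 0.0022  0.2087 -0.978 ]
 [-1.     -0.0052 -0.0033]] 0.02718778458429357
```

View pics/w5.png

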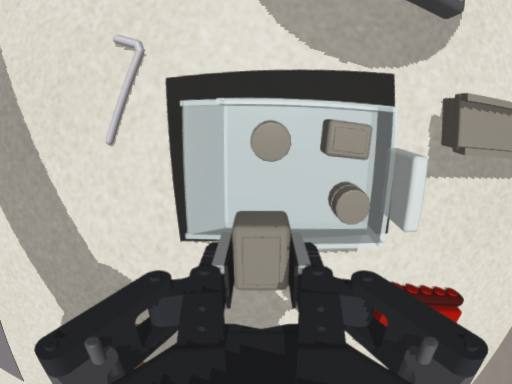

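servo_tool:
  deltas: [0.8, 2, -2, -40, 0, 0, 0, 0.8, 0, 0, -30, 0, 0, 0, 0.8, 0, 0, -13, 0, 0, 0, 0.8, 0, 0, 0, 0, 0, 0]

```text
clock: 12.35
eef_pos: [0.5464, -0.1506, 0.0293]
tcp_rot: [[-0.003, 0.978, 0.207], [0.001, 0.207, -0.978], [-1.0, -0.002, -0.001]]
wrist_force: [-0.1, -0.3, -0.8]
finger_gap: 0.0272
```

servo_tool:
  deltas: [0.8, 0, 1, -8, 0, 0, 0, 0.8, 0, 0, 0, 0, 0, 0, 0.2, 0, 0, 0, 0, 0, 0, -0.05, 0, 0, 0, 0, 0, 0, -0.05, 0, 0, 0, 0, 0, 0, -0.05, 0, 0, 20, 0, 0, 0, -0.05, 0, 0, 40, 0, 0, 0, -0.2, 0, 0, 50, 0, 0, 0, -0.2, 0, 0, 40, 0, 0, 0, -0.2, 0, 0, 0, 0, 0, 0]

```text
clock: 13.35
eef_pos: [0.5496, -0.1503, 0.1779]
tcp_rot: [[0.008, 0.978, 0.208], [-0.003, 0.208, -0.978], [-1.0, 0.007, 0.005]]
wrist_force: [0.4, -1.1, -0.6]
finger_gap: 0.0508
```

```bash
python3 - <<'E'
from h import *
np.set_printoptions(precision=4,suppress=True)
o=get_obs(); print(o['clock'],o['joint_pos'],o['eef_pos'],o['tcp_rot'],o['finger_gap'])
im,d,c=snap("wrist","w6.png")
print([(np.round(x["centre"]),round(x["score"],2),px2w_f(c,x["centre"][1],x["centre"][0],.073)) for x in tip_of("tray_grip","wrist")][:4])
cv2.imwrite('pics/w6r.png',rect(c,im,0.092,0.63,-0.105,.05,400))
# kinematic fit
D=[([-1.4155,.4936,1.3455,0,1.3025],[.1551,-.6054,.2313]),([-.6758,.5505,1.183,0,1.4079],[.562,-.3741,.2514]),([-.6464,.7914,1.4596,0,.8892],[.5545,-.3437,.0073]),([-.2912,.4891,1.6371,0,1.0085],[.5412,-.1,.1453]),([-.71,.6933,1.224,0,1.2261],[.5715,-.4125,.1389])]
import scipy.optimize as so
D.append((o['joint_pos'][:5],o['eef_pos']))
def fk(p,q):
    a,L1,L2,h,off=p
    s=q[1]+q[2]+q[4]
    r=a+L1*np.sin(q[1])+L2*np.sin(q[1]+q[2]); z=h+L1*np.cos(q[1])+L2*np.cos(q[1]+q[2])
    return np.array([r*np.cos(q[0])-off*np.sin(q[0]),r*np.sin(q[0])+off*np.cos(q[0]),z])
f=so.least_squares(lambda p:np.concatenate([fk(p,q)-x for q,x in D]),[.05,.45,.45,.2,.05]); print(f.x,abs(f.fun).max())
E
```

```text
13.35 [-0.3718  0.4707  1.5566  0.      1.1054 -0.5809] [ 0.5496 -0.1503  0.1779] [[ 0.0083  0.9782  0.2075]
 [-0.0032  0.2076 -0.9782]
 [-1.      0.0074  0.0049]] 0.050798665436502834
[(array([165., 362.]), 0.56, array([ 0.6321, -0.1052,  0.073 ]))]
[-0.0081  0.5235  0.3872 -0.1232  0.0596] 0.019314872097717317
```

View pics/w6r.png

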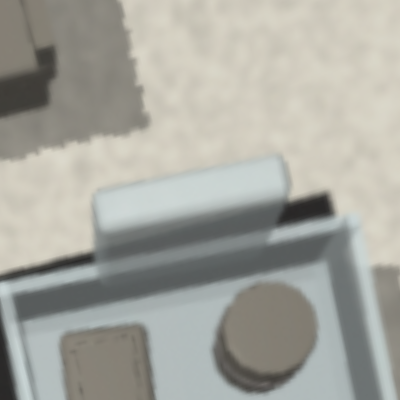

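View pics/w6.png

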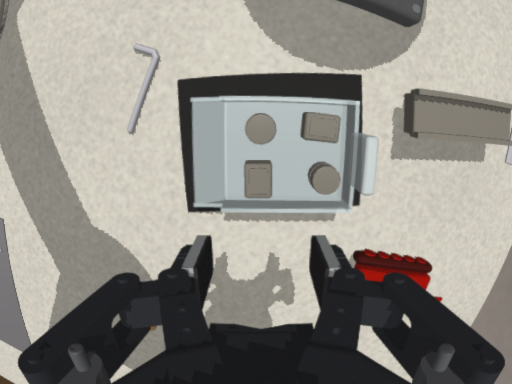

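```bash
python3 - <<'E'
import numpy as np, scipy.optimize as so
D=[([-1.4155,.4936,1.3455,0,1.3025],[.1551,-.6054,.2313]),([-.6758,.5505,1.183,0,1.4079],[.562,-.3741,.2514]),([-.6464,.7914,1.4596,0,.8892],[.5545,-.3437,.0073]),([-.6463,.6201,1.3733,0,1.1406],[.5561,-.3448,.1418]),([-.2912,.4891,1.6371,0,1.0085],[.5412,-.1,.1453]),([-.71,.6933,1.224,0,1.2261],[.5715,-.4125,.1389]),([-.3705,.5565,1.6293,0,.962],[.5428,-.1469,.11]),([-.3718,.4707,1.5566,0,1.1054],[.5496,-.1503,.1779])]
for q,x in D: 
    print(np.arctan2(x[1],x[0])-q[0],np.hypot(x[0],x[1]))
for m in range(2):
  def fk(p,q):
    a,L1,L2,h,off,e=p
    if m==0: e=0
    t=q[1]+q[2]
    r=a+L1*np.sin(q[1])+L2*np.sin(t)+e*np.cos(t); z=h+L1*np.cos(q[1])+L2*np.cos(t)-e*np.sin(t)
    return np.array([r*np.cos(q[0])-off*np.sin(q[0]),r*np.sin(q[0])+off*np.cos(q[0]),z])
  f=so.least_squares(lambda p:np.concatenate([fk(p,q)-x for q,x in D]),[.05,.45,.45,.2,.05,.0]); print(f.x,abs(f.fun).max()); print(f.fun.reshape(-1,3).round(3))
E
```

```text
0.09550367003786531 0.6249521341670897
0.08849577773729644 0.6751257734674333
0.09152152214432674 0.6523802112265515
0.09128089227288738 0.6543196848635994
0.10848620767629083 0.5503611904922076
0.08480250887582086 0.7048180616300919
0.10619757015226916 0.5623268177848181
0.10485527028564967 0.5697808789350516
[-0.01619025  0.53304389  0.38709587 -0.12992331  0.05963235  0.        ] 0.021749580992245443
[[-0.002  0.012  0.006]
 [-0.022  0.017  0.01 ]
 [ 0.011 -0.009 -0.006]
 [-0.004  0.003  0.003]
 [ 0.015 -0.005 -0.009]
 [-0.01   0.009  0.01 ]
 [ 0.021 -0.008 -0.011]
 [ 0.006 -0.002 -0.003]]
[ 0.00202569  0.59256725  0.38485354 -0.07621775  0.05963235  0.11651353] 0.0027919530397488845
[[ 0.    -0.001 -0.   ]
 [ 0.    -0.     0.   ]
 [-0.     0.     0.   ]
 [-0.002  0.001  0.   ]
 [-0.001  0.    -0.   ]
 [ 0.001 -0.001  0.   ]
 [ 0.003 -0.001 -0.   ]
 [-0.002  0.001 -0.   ]]
```

```bash
cat > ik.py <<'E'
import numpy as np, scipy.optimize as so
from scipy.spatial.transform import Rotation as Ro
a,L1,L2,h0,off,e=0.00202569,0.59256725,0.38485354,-0.07621775,0.05963235,0.11651353
lo=np.array([-2.91,-.82,.22,-1.22,.12,-3.08]);hi=np.array([2.91,2.16,2.67,4.37,2.79,3.08])
M=np.array([[0,-1,0],[0,0,-1],[1,0,0.]]) # cols: tool x=Z,y=-X,z=-Y
def fk(q,Lt):
    t=q[1]+q[2]; h=h0+Lt
    R=Ro.from_euler('ZYZYZ',[q[0],t,q[3],q[4],q[5]]).as_matrix()@M if 0 else (Ro.from_rotvec([0,0,q[0]])*Ro.from_rotvec([0,t,0])*Ro.from_rotvec([0,0,q[3]])*Ro.from_rotvec([0,q[4],0])*Ro.from_rotvec([0,0,q[5]])).as_matrix()@M
    r=a+L1*np.sin(q[1])+L2*np.sin(t)+e*np.cos(t); z=h+L1*np.cos(q[1])+L2*np.cos(t)-e*np.sin(t)
    c,s=np.cos(q[0]),np.sin(q[0])
    return np.array([r*c-off*s,r*s+off*c,z])+Lt*R[:,0],R
def ik(p,R,q0,Lt):
    def f(q):
        P,Q=fk(q,Lt); return np.r_[(P-p)*5,Ro.from_matrix(Q.T@R).as_rotvec()]
    s=so.least_squares(f,np.clip(q0,lo+.001,hi-.001),bounds=(lo,hi)); return s.x,np.abs(s.fun).max()
def trayR(yaw,tilt):
    # tray rot: yaw, then back raised by tilt about tray y (x axis goes up): rotation about -y
    return (Ro.from_rotvec([0,0,yaw])*Ro.from_rotvec([0,-tilt,0])).as_matrix()
G=np.array([[0,1,0],[0,0,-1],[-1,0,0.]]) # tool cols in tray: x=-z, y=+x, z=-y
E
python3 - <<'E'
from ik import *
np.set_printoptions(precision=2,suppress=True)
q=[-.3718,.4707,1.5566,0,1.1054,-.5809]; print(fk(q,.3))
H=np.array([.5834,.1604])
for Lt in (.25,.35,.45):
  for yawd in (45,75,90,110,-60,-95,-120):
    yaw=np.radians(yawd); ey=np.array([np.cos(yaw),np.sin(yaw)])
    qq=np.array([.1,.5,1.4,0,1.2,.1-yaw]);ok=[]
    for th in range(0,76,5):
        t=np.radians(th); R=trayR(yaw,t)
        lip=np.r_[H+.04*ey,.15 if th<40 else .125]
        p=lip+R@np.array([.158,0,.033]); qq,er=ik(p,R@G,qq,Lt); ok.append(er)
        if th in(0,): print(Lt,yawd,th,p,qq,round(er,3))
    print(Lt,yawd,th,p,qq,"maxerr",np.round(max(ok),3), [5*i for i,x in enumerate(ok) if x>.01][:1])
E
```

```text
(array([ 0.55, -0.15,  0.18]), array([[ 0.01,  0.98,  0.21],
       [-0.  ,  0.21, -0.98],
       [-1.  ,  0.01,  0.  ]]))
0.25 45 0 [0.72 0.3  0.18] [ 0.32  0.77  0.93  0.    1.44 -0.47] 0.0
0.25 45 75 [0.62 0.2  0.29] [-0.08  0.45  1.92  1.92  0.9  -2.4 ] maxerr 0.0 []
0.25 75 0 [0.63 0.35 0.18] [ 0.42  0.68  1.12  0.    1.34 -0.89] 0.0
0.25 75 75 [0.6  0.21 0.29] [-0.16  0.54  1.71  1.43  1.33 -2.22] maxerr 0.0 []
0.25 90 0 [0.58 0.36 0.18] [ 0.46  0.62  1.24  0.    1.28 -1.11] 0.0
0.25 90 75 [0.58 0.21 0.29] [-0.16  0.59  1.59  1.27  1.55 -2.2 ] maxerr 0.0 []
0.25 110 0 [0.52 0.35 0.18] [ 0.5   0.53  1.42 -0.    1.19 -1.42] 0.0
0.25 110 75 [0.57 0.21 0.29] [-0.12  0.66  1.42  1.1   1.83 -2.21] maxerr 0.0 []
0.25 -60 0 [ 0.68 -0.01  0.18] [-0.1   0.62  1.25  0.    1.28  0.94] 0.0
0.25 -60 75 [0.61 0.12 0.29] [ 0.48  0.57  1.51 -1.22  1.41  2.04] maxerr 0.122 [70]
0.25 -95 0 [ 0.57 -0.04  0.18] [-0.17  0.46  1.55 -0.    1.13  1.49] 0.0
0.25 -95 75 [0.58 0.11 0.29] [ 0.44  0.72  1.28 -1.08  1.91  2.16] maxerr 0.0 []
0.25 -120 0 [ 0.48 -0.01  0.18] [-0.15  0.36  1.75 -0.    1.04  1.9
[... 1518 characters left out ...]
] 0.0
0.45 90 75 [0.58 0.21 0.29] [-0.46  0.85  1.55  1.05  1.67 -2.49] maxerr 0.0 []
0.45 110 0 [0.52 0.35 0.18] [ 0.5   0.53  1.42  0.    1.19 -1.42] 0.0
0.45 110 75 [0.57 0.21 0.29] [-0.36  0.96  1.21  0.92  1.95 -2.39] maxerr 0.0 []
0.45 -60 0 [ 0.68 -0.01  0.18] [-0.1   0.62  1.25  0.    1.28  0.94] 0.0
0.45 -60 75 [0.61 0.12 0.29] [ 0.81  0.85  1.53 -1.19  1.57  2.42] maxerr 0.0 []
0.45 -95 0 [ 0.57 -0.04  0.18] [-0.17  0.46  1.55 -0.    1.13  1.49] 0.0
0.45 -95 75 [0.58 0.11 0.29] [ 0.65  1.05  0.94 -0.96  2.08  2.26] maxerr 0.0 []
0.45 -120 0 [ 0.48 -0.01  0.18] [-0.15  0.36  1.75 -0.    1.04  1.95] 0.0
0.45 -120 75 [0.56 0.12 0.29] [ 0.5   1.22  0.52 -0.91  2.45  2.2 ] maxerr 0.0 []
```

servo_tool:
  deltas: [-1, 41, 23, 0, 0, 0, 0, -1, 41, 23, 0, 0, 0, 0, -1, 0, 0, 0, 0, 0, 0, -1, 0, 0, -40, 0, 0, 0, -1, 0, 0, -30, 0, 0, 0, -1, 0, 0, 0, 0, 0, 0]

```text
clock: 14.05
eef_pos: [0.6256, -0.1027, 0.0973]
tcp_rot: [[-0.009, 0.978, 0.207], [0.002, 0.207, -0.978], [-1.0, -0.008, -0.004]]
wrist_force: [-0.5, 0.2, 0.0]
finger_gap: 0.0853
```

```bash
python3 - <<'E'
from h import *
np.set_printoptions(precision=4,suppress=True)
o=get_obs(); print(o['clock'],o['joint_pos'],o['eef_pos'],o['tcp_rot'],o['finger_gap'])
im,d,c=snap("wrist","w7.png")
E
```

```text
14.05 [-0.2568  0.655   1.4504 -0.0001  1.0453 -0.4657] [ 0.6256 -0.1027  0.0973] [[-0.0088  0.9782  0.2074]
 [ 0.0022  0.2075 -0.9782]
 [-1.     -0.0081 -0.004 ]] 0.08527055598227941
```

View pics/w7.png

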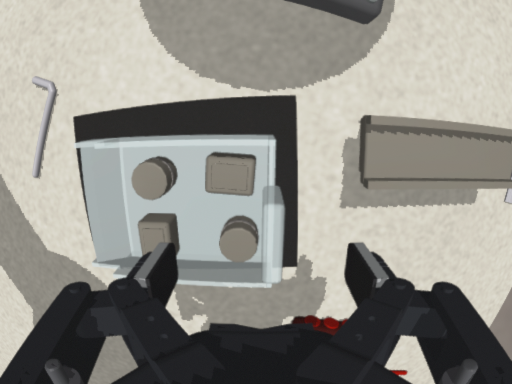

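servo_tool:
  deltas: [-1, 0, 0, -25, 0, 0, 0, -1, 0, 0, -20, 0, 0, 0, -1, 0, 0, 0, 0, 0, 0, -1, 0, 0, 0, 0, 0, 0]

```text
clock: 14.5
eef_pos: [0.6295, -0.1037, 0.0586]
tcp_rot: [[0.001, 0.978, 0.207], [-0.0, 0.207, -0.978], [-1.0, 0.001, 0.0]]
wrist_force: [-0.6, -0.2, 0.8]
finger_gap: 0.0854
```

Close on the grip with high force.

servo_tool:
  deltas: [-1, 2, 0, -2, 0, 0, 0, 0, 0, 0, 0, 0, 0, 0, 0.5, 0, 0, 0, 0, 0, 0, 1, 0, 0, 0, 0, 0, 0, 1, 0, 0, 0, 0, 0, 0, 1, 0, 0, 0, 0, 0, 0, 1, 0, 0, 0, 0, 0, 0, 1, 0, 0, 0, 0, 0, 0]
  newtons: 90

```text
clock: 15.3
eef_pos: [0.6313, -0.1034, 0.0555]
tcp_rot: [[0.0, 0.978, 0.207], [-0.0, 0.207, -0.978], [-1.0, 0.0, 0.0]]
wrist_force: [0.3, 0.8, 5.5]
finger_gap: 0.0109
```

```bash
python3 - <<'E'
from h import *
np.set_printoptions(precision=4,suppress=True)
o=get_obs(); print(o['clock'],o['joint_pos'],o['eef_pos'],o['wrist_force'],o['torque'],o['finger_gap'])
im,d,c=snap("wrist","w8.png")
im,d,c=snap("scene","s8.png"); cv2.imwrite('pics/s8c.png',cv2.resize(im[150:320,120:350],None,fx=3,fy=3))
E
```

```text
15.3 [-0.2557  0.7123  1.471   0.0001  0.9579 -0.4647] [ 0.6313 -0.1034  0.0555] [0.3148 0.8112 5.5436] [ 0.0442  0.3083 -0.1337] 0.010917800977906891
```

View pics/w8.png

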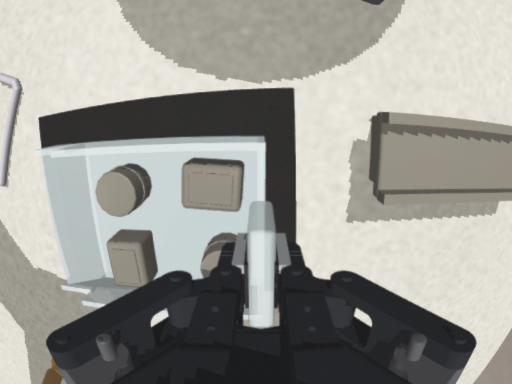

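View pics/s8c.png

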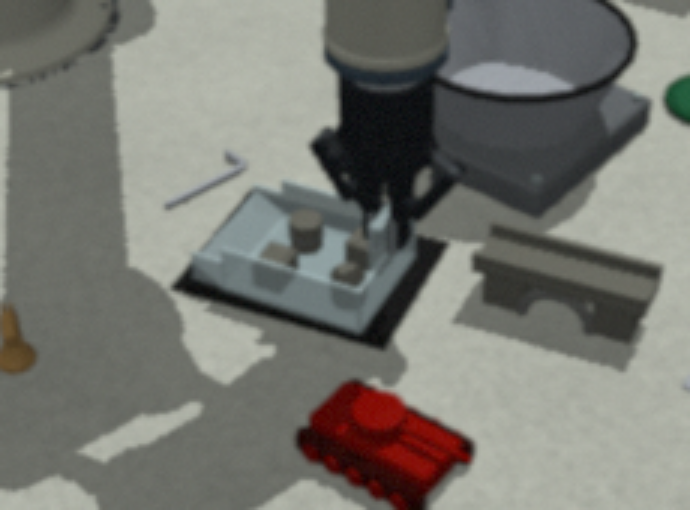

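servo_tool:
  deltas: [1, 0, 0, 5, 0, 0, 0, 1, 0, 0, 10, 0, 0, 0, 1, 0, 0, 20, 0, 0, 0, 1, 0, 0, 25, 0, 0, 0, 1, 0, 0, 30, 0, 0, 0, 1, 0, 0, 30, 0, 0, 0, 1, 0, 0, 30, 0, 0, 0, 1, 0, 0, 25, 0, 0, 0, 1, 0, 0, 15, 0, 0, 0, 1, 0, 0, 0, 0, 0, 0]

```text
clock: 16.4
eef_pos: [0.632, -0.1037, 0.2481]
tcp_rot: [[0.004, 0.978, 0.207], [-0.001, 0.207, -0.978], [-1.0, 0.004, 0.002]]
wrist_force: [0.3, 0.0, -4.1]
finger_gap: 0.0107
```

```bash
python3 - <<'E'
from h import *
np.set_printoptions(precision=4,suppress=True)
o=get_obs(); print(o['clock'],o['joint_pos'],o['eef_pos'],o['wrist_force'],o['torque'],o['finger_gap'])
im,d,c=snap("scene","s9.png"); cv2.imwrite('pics/s9c.png',cv2.resize(im[130:320,120:350],None,fx=3,fy=3))
E
```

```text
16.4 [-0.2558  0.4994  1.2861 -0.      1.3519 -0.4647] [ 0.632  -0.1037  0.2481] [ 0.251   0.0214 -4.0744] [ 0.0503 -0.1758 -0.0194] 0.010714848809767398
```

View pics/s9c.png

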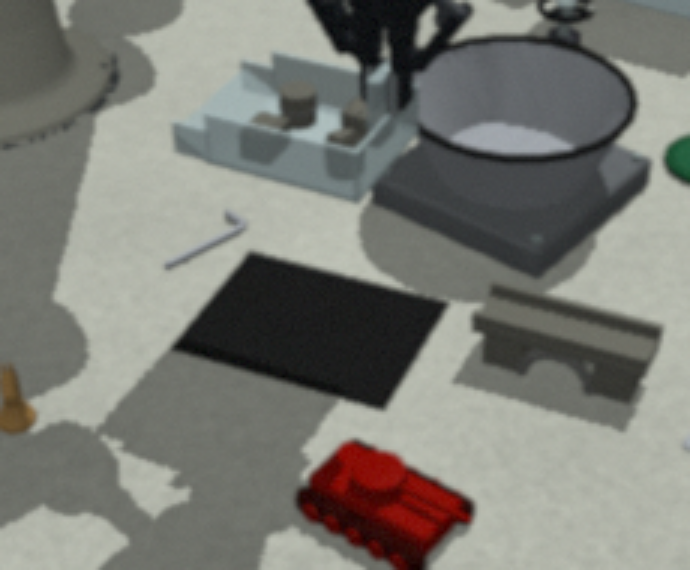

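servo_tool:
  deltas: [1, -4, 3, 0, 0, 0, -4, 1, -6, 5, 0, 0, 0, -8, 1, -6, 5, 0, 0, 0, -8, 1, -6, 5, 0, 0, 0, -8, 1, -6, 5, 0, 0, 0, -8, 1, -6, 5, 0, 0, 0, -8, 1, -6, 5, 0, 0, 0, -8, 1, -6, 5, 0, 0, 0, -8, 1, -6, 5, 0, 0, 0, -8, 1, -6, 5, 0, 0, 0, -8, 1, -6, 5, 0, 0, 0, -8, 1, -6, 5, 0, 0, 0, -8]

```text
clock: 17.65
eef_pos: [0.5601, -0.0452, 0.244]
tcp_rot: [[-0.002, 0.168, -0.986], [0.0, -0.986, -0.168], [-1.0, -0.001, 0.002]]
wrist_force: [0.6, 0.1, -3.0]
finger_gap: 0.0111
```

servo_tool:
  deltas: [1, -6, 5, 0, 0, 0, -8, 1, -6, 5, 0, 0, 0, -8, 1, 0, 0, 0, 0, 0, -4, 1, 0, 0, 0, 0, 0, 0, 1, 0, 0, 0, 0, 0, 0]

```text
clock: 18.15
eef_pos: [0.5487, -0.0355, 0.2445]
tcp_rot: [[-0.001, -0.172, -0.985], [0.0, -0.985, 0.172], [-1.0, 0.0, 0.001]]
wrist_force: [-0.0, 0.9, -4.1]
finger_gap: 0.011
```

```bash
python3 - <<'E'
from h import *
np.set_printoptions(precision=4,suppress=True)
o=get_obs(); print(o['clock'],o['joint_pos'],o['eef_pos'],o['tcp_rot'],o['wrist_force'],o['torque'],o['finger_gap'])
im,d,c=snap("scene","s10.png"); cv2.imwrite('pics/s10c.png',cv2.resize(im[50:270,150:400],None,fx=2.7,fy=2.7))
im,d,c=snap("wrist","w10.png")
E
```

```text
18.15 [-0.1731  0.3752  1.5131 -0.0001  1.2546  1.5704] [ 0.5487 -0.0355  0.2445] [[-0.0013 -0.1718 -0.9851]
 [ 0.0001 -0.9851  0.1718]
 [-1.      0.0001  0.0013]] [-0.014   0.9236 -4.0712] [-0.1296  0.0519  0.0162] 0.010979731471538275
```

View pics/s10c.png

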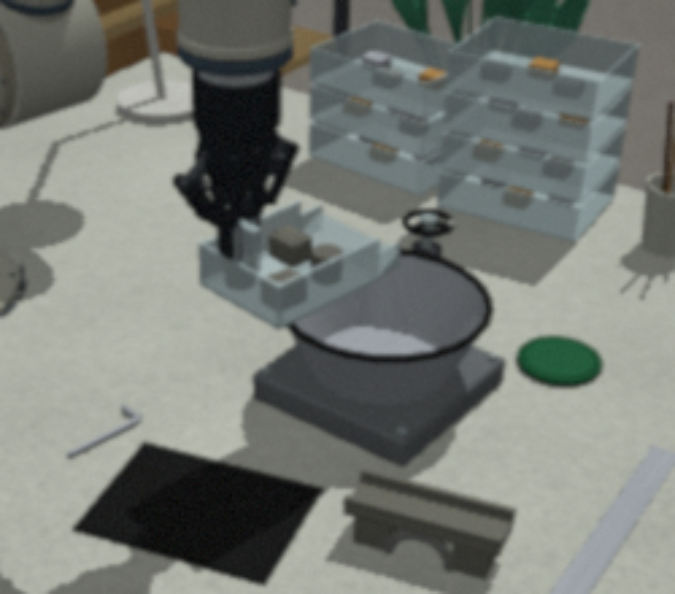

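View pics/w10.png

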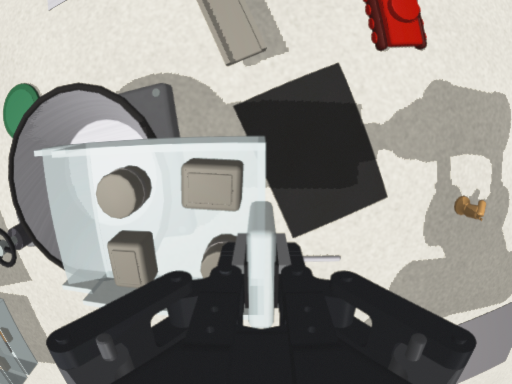

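servo_tool:
  deltas: [1, 1.5, 8, 7, -6.9, 1.2, 0, 1, 1.5, 8, 7, -6.9, 1.2, 0, 1, 0, 0, 0, 0, 0, 0]

```text
clock: 18.55
eef_pos: [0.5528, -0.017, 0.2595]
tcp_rot: [[-0.04, -0.165, -0.986], [-0.242, -0.955, 0.169], [-0.969, 0.245, -0.001]]
wrist_force: [0.3, -0.1, -3.3]
finger_gap: 0.011
```

```bash
python3 - <<'E'
from ik import *
from cell import get_obs
np.set_printoptions(precision=4,suppress=True)
o=get_obs(); print(o['clock'],o['joint_pos'],o['eef_pos'],o['tcp_rot'],o['wrist_force'],o['torque'],o['finger_gap'])
for Lt in (.25,.3,.35,.4,.45,.5): print(Lt,fk(o['joint_pos'],Lt)[0]-o['eef_pos'])
print(fk(o['joint_pos'],.3)[1])
E
```

```text
18.55 [ 0.0081  0.3988  1.4596 -0.2512  1.3343  1.8147] [ 0.5528 -0.017   0.2595] [[-0.0405 -0.1645 -0.9855]
 [-0.242  -0.9554  0.1694]
 [-0.9694  0.2454 -0.0012]] [ 0.284  -0.0906 -3.3233] [ 0.1192 -0.0065  0.0395] 0.010987393638555222
0.25 [ 0.0047  0.0207 -0.0028]
0.3 [ 0.0026  0.0086 -0.0013]
0.35 [ 0.0006 -0.0035  0.0002]
0.4 [-0.0014 -0.0156  0.0018]
0.45 [-0.0034 -0.0277  0.0033]
0.5 [-0.0055 -0.0398  0.0048]
[[-0.0405 -0.1645 -0.9855]
 [-0.242  -0.9554  0.1694]
 [-0.9694  0.2454 -0.0012]]
```

servo_tool:
  deltas: [1, 1.5, 10, 6, -6.9, 1.2, 0, 1, 1.5, 10, 6, -6.9, 1.2, 0, 1, 1.5, 9, 6, -6.9, 1.2, 0, 1, 0, 0, 0, 0, 0, 0, 1, 0, 0, 0, 0, 0, 0]

```text
clock: 19.05
eef_pos: [0.5565, 0.01, 0.2763]
tcp_rot: [[-0.099, -0.14, -0.985], [-0.564, -0.808, 0.172], [-0.82, 0.572, 0.001]]
wrist_force: [0.5, 0.2, -3.3]
finger_gap: 0.0111
```

```bash
cat > tr.py <<'E'
from h import *
np.set_printoptions(precision=4,suppress=True)
def tray(o):
    R=np.array(o['tcp_rot']); ex,ez,ey=R[:,1],-R[:,0],-R[:,2]
    lip=o['eef_pos']-ex*.158-ez*.033
    return lip,np.degrees(np.arccos(ez[2])),np.degrees(np.arctan2(ex[1],ex[0])),o['eef_pos']-ex*.063-ez*.0525
if __name__=="__main__":
    import sys
    o=get_obs(); print(o['clock'],o['joint_pos'],o['eef_pos'],o['wrist_force'],o['finger_gap']); print(tray(o))
    im,d,c=snap("scene"); im2,_,_=snap("wrist")
    cv2.imwrite('pics/'+sys.argv[1],np.hstack([cv2.resize(im[80:230,200:360],(400,375)),cv2.resize(im2,(400,375))]))
E
python3 tr.py p1.png
```

```text
19.05 [ 0.2295  0.5041  1.3716 -0.5545  1.5388  2.069 ] [0.5565 0.01   0.2763] [ 0.4915  0.1732 -3.2993] 0.011087658708905214
(array([0.5755, 0.1191, 0.1588]), np.float64(34.90328137656789), np.float64(-99.85816653302962), array([0.5602, 0.0313, 0.1972]))
```

View pics/p1.png

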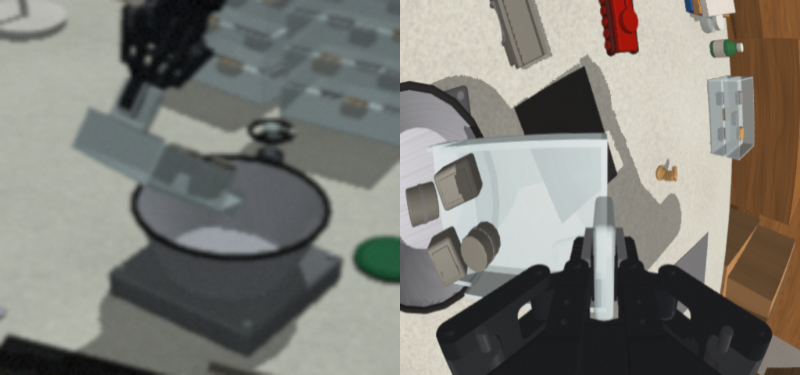

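servo_tool:
  deltas: [1, 1, 7, -3, -3.5, 0.6, 0, 1, 1, 8, -4, -3.5, 0.6, 0, 1, 1, 7, 2, -3.5, 0.6, 0, 1, 1, 8, 2, -3.5, 0.6, 0, 1, 0, 0, 0, 0, 0, 0, 1, 0, 0, 0, 0, 0, 0, 1, 0, 0, 0, 0, 0, 0]

```text
clock: 19.85
eef_pos: [0.5606, 0.0385, 0.2748]
tcp_rot: [[-0.13, -0.117, -0.985], [-0.745, -0.644, 0.174], [-0.655, 0.756, -0.003]]
wrist_force: [-0.1, 0.7, -2.5]
finger_gap: 0.0108
```

```bash
python3 tr.py p2.png
```

```text
19.85 [ 0.356   0.6245  1.3084 -0.718   1.6955  2.1951] [0.5606 0.0385 0.2748] [-0.1151  0.6558 -2.5426] 0.01075693719866097
(array([0.5748, 0.1158, 0.1337]), np.float64(49.09784548983815), np.float64(-100.26040289863998), array([0.5612, 0.04  , 0.1928]))
```

View pics/p2.png

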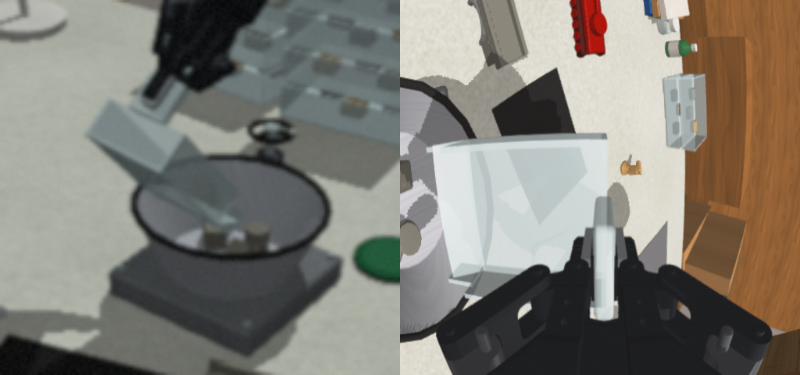

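servo_tool:
  deltas: [1, 1, 7, 6, -3.5, 0.6, 0, 1, 1, 8, 6, -3.5, 0.6, 0, 1, 0, 0, 0, 0, 0, 0, 1, 0, 0, 0, 0, 0, 0]

```text
clock: 20.35
eef_pos: [0.5627, 0.0543, 0.2861]
tcp_rot: [[-0.142, -0.099, -0.985], [-0.819, -0.547, 0.173], [-0.556, 0.831, -0.003]]
wrist_force: [0.1, -0.5, -1.5]
finger_gap: 0.0113
```

```bash
python3 tr.py p3.png; python3 - <<'E'
from h import *
im,d,c=snap("top"); cv2.imwrite('pics/t3.png',cv2.resize(im[100:260,100:300],(750,600)))
E
```

```text
20.35 [ 0.4084  0.6787  1.2611 -0.7945  1.7969  2.217 ] [0.5627 0.0543 0.2861] [ 0.0954 -0.5249 -1.5471] 0.01129723952828251
(array([0.5735, 0.1138, 0.1364]), np.float64(56.22439670817641), np.float64(-100.20675238602314), array([0.5614, 0.0458, 0.2045]))
```

View pics/p3.png

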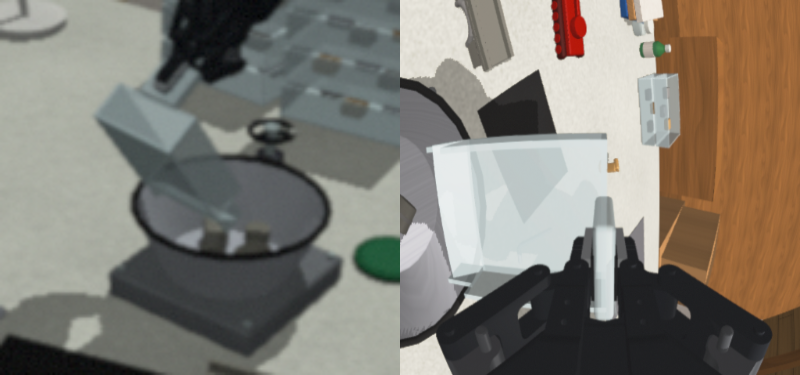

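View pics/t3.png

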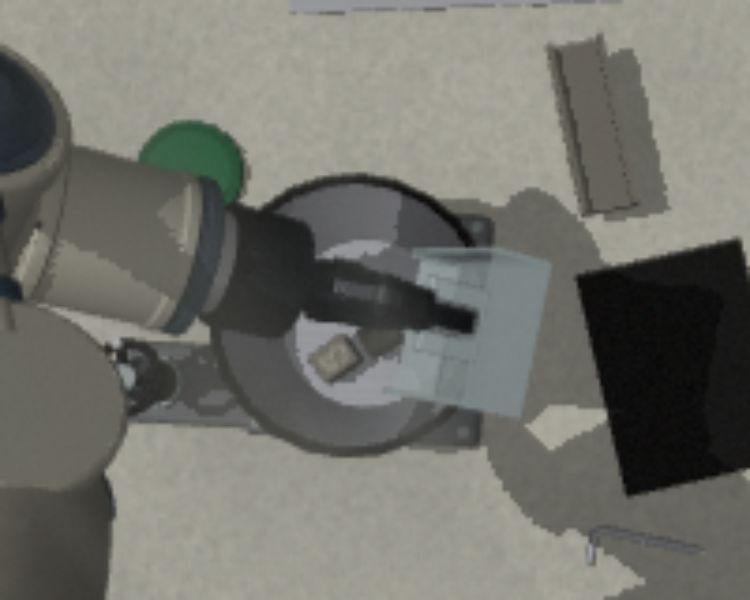

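servo_tool:
  deltas: [1, -1, -8, 8, 6.9, -1.2, 0, 1, -1, -11, 5, 6.9, -1.2, 0, 1, -2, -11, 0, 6.9, -1.2, 0, 1, -2, -12, -5, 6.9, -1.2, 0, 1, -2, -12, -10, 6.9, -1.2, 0, 1, -2, -12, -12, 6.9, -1.2, 0, 1, -2, -12, -14, 6.9, -1.2, 0, 1, -2, -12, -14, 6.9, -1.2, 0, 1, 0, 0, 0, 0, 0, 0, 1, 0, 0, 0, 0, 0, 0]

```text
clock: 21.5
eef_pos: [0.5482, -0.0369, 0.2446]
tcp_rot: [[-0.0, -0.178, -0.984], [-0.006, -0.984, 0.178], [-1.0, 0.006, -0.001]]
wrist_force: [-0.5, 1.0, -1.7]
finger_gap: 0.0111
```

```bash
python3 tr.py p4.png; python3 - <<'E'
from h import *
np.set_printoptions(precision=4,suppress=True)
o=get_obs();print(o['tcp_rot'])
im,d,c=snap("top"); cv2.imwrite('pics/t4.png',cv2.resize(im[100:260,100:300],(750,600)))
P=cloud(c,d)
b=(im.max(2)<45); b[:, :240]=0;b[:, 330:]=0;b[:155]=0;b[245:]=0
n,lab,st,ce=cv2.connectedComponentsWithStats(b.astype(np.uint8)); i=1+np.argmax(st[1:,4]); print(st[i])
pts=np.argwhere(lab==i)[:,::-1].astype(np.float32); r=cv2.minAreaRect(pts);print(r); w=np.array([px2w(c,None,a,bb,.003) for a,bb in cv2.boxPoints(r)]); print(w,w.mean(0))
for l in("block1","drum1"): print(l,[(np.round(x["centre"]),round(x["score"],2)) for x in tip_of(l,"top")])
E
```

```text
21.5 [-0.172   0.3738  1.5153 -0.0066  1.2518  1.5796] [ 0.5482 -0.0369  0.2446] [-0.5099  0.9795 -1.7105] 0.011083991420293031
(array([0.5762, 0.1184, 0.2106]), np.float64(0.36314385558645135), np.float64(-100.24240607581942), array([0.5593, 0.0248, 0.1917]))
[[ 0.0002 -0.1744 -0.9847]
 [-0.0065 -0.9846  0.1744]
 [-1.      0.0064 -0.0013]]
[263 211  22  21 332]
((273.5, 221.0), (20.0, 21.0), 90.0)
[[ 0.508  -0.0509  0.003 ]
 [ 0.5095 -0.1198  0.003 ]
 [ 0.4442 -0.1207  0.003 ]
 [ 0.4428 -0.0521  0.003 ]] [ 0.4761 -0.0859  0.003 ]
block1 [(array([174., 196.]), 0.53), (array([194., 188.]), 0.48)]
drum1 [(array([180., 183.]), 0.63), (array([187., 204.]), 0.37), (array([188., 199.]), 0.21)]
```

View pics/p4.png

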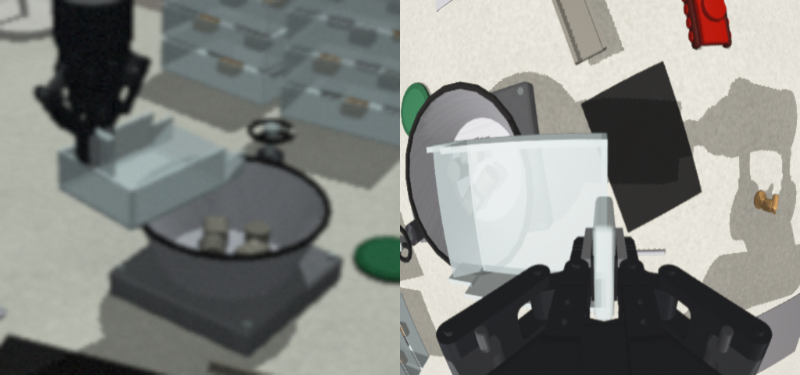

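View pics/t4.png

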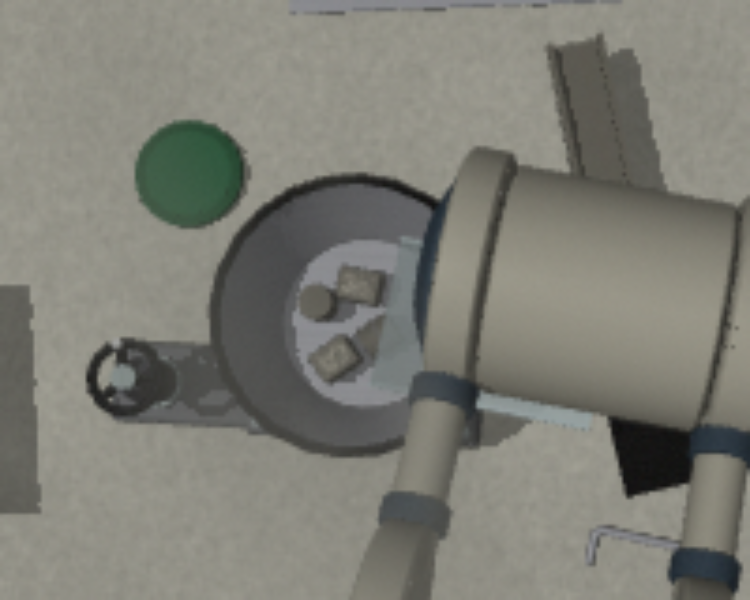

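servo_tool:
  deltas: [1, 5, -3, 0, 0, 0, 6, 1, 6, -5, 0, 0, 0, 8, 1, 6, -5, 0, 0, 0, 8, 1, 6, -5, 0, 0, 0, 8, 1, 6, -5, 0, 0, 0, 8, 1, 6, -5, 0, 0, 0, 8, 1, 6, -5, 0, 0, 0, 8, 1, 6, -5, 0, 0, 0, 8, 1, 6, -5, 0, 0, 0, 8, 1, 6, -5, 0, 0, 0, 8, 1, 6, -5, 0, 0, 0, 8, 1, 6, -5, 0, 0, 0, 8]

```text
clock: 22.95
eef_pos: [0.6201, -0.0926, 0.2443]
tcp_rot: [[0.005, 0.995, -0.098], [-0.0, -0.098, -0.995], [-1.0, 0.005, -0.0]]
wrist_force: [-0.1, 0.9, -2.6]
finger_gap: 0.0108
```

servo_tool:
  deltas: [1, 6, -5, 0, 0, 0, 8, 1, 6, -5, 0, 0, 0, 8, 1, 0, 0, 0, 0, 0, 2, 1, 0, 0, 0, 0, 0, 0, 1, 0, 0, 0, 0, 0, 0]

```text
clock: 23.45
eef_pos: [0.6317, -0.1027, 0.2443]
tcp_rot: [[0.005, 0.978, 0.206], [0.002, 0.206, -0.978], [-1.0, 0.005, -0.0]]
wrist_force: [-0.6, 0.2, -1.5]
finger_gap: 0.0112
```

```bash
python3 tr.py p5.png; python3 - <<'E'
from h import *
np.set_printoptions(precision=4,suppress=True)
o=get_obs();print(o['tcp_rot'])
im,d,c=snap("scene"); 
b=(im.max(2)<45); b[:250]=0;b[330:]=0; b[:,:170]=0;b[:,280:]=0
n,lab,st,ce=cv2.connectedComponentsWithStats(b.astype(np.uint8)); i=1+np.argmax(st[1:,4]); print(st[i])
cv2.imwrite('pics/s5.png',cv2.resize(im[160:320,150:350],(750,600)))
E
```

```text
23.45 [-0.2558  0.5018  1.2928  0.0027  1.3428 -0.4642] [ 0.6317 -0.1027  0.2443] [-0.582   0.1656 -1.5082] 0.0112247705489214
(array([ 0.4773, -0.1352,  0.2105]), np.float64(0.28957205685496634), np.float64(11.9057218560513), array([ 0.5703, -0.1156,  0.1915]))
[[ 0.0049  0.9785  0.2063]
 [ 0.0016  0.2063 -0.9785]
 [-1.      0.0051 -0.0005]]
[193 250  64  15 518]
```

View pics/s5.png

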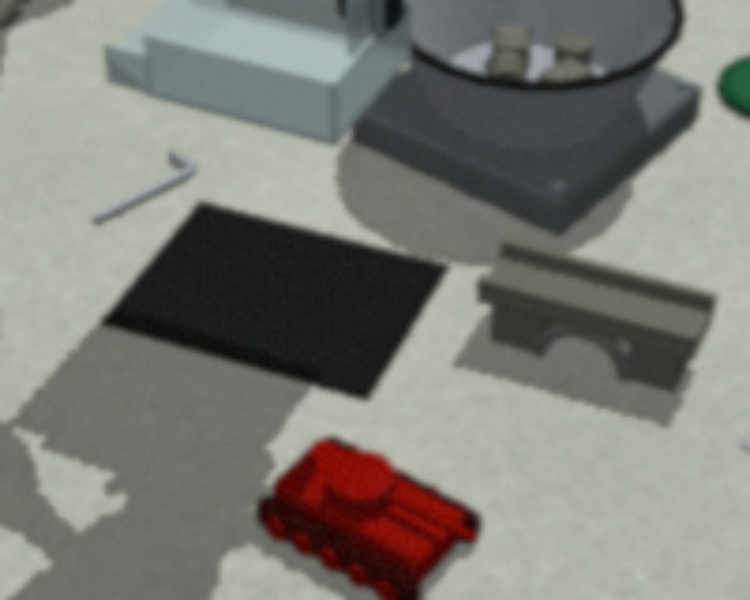

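servo_tool:
  deltas: [1, -5, 1, -20, 0, 0, 0, 1, -5, 1, -35, 0, 0, 0, 1, 0, 0, -40, 0, 0, 0, 1, 0, 0, -40, 0, 0, 0, 1, 0, 0, -25, 0, 0, 0, 1, 0, 0, -15, 0, 0, 0, 1, 0, 0, 0, 0, 0, 0, 1, 0, 0, 0, 0, 0, 0]

```text
clock: 24.4
eef_pos: [0.6223, -0.1016, 0.0703]
tcp_rot: [[0.006, 0.978, 0.207], [0.001, 0.207, -0.978], [-1.0, 0.006, -0.0]]
wrist_force: [0.4, -0.2, -1.2]
finger_gap: 0.011
```

```bash
python3 tr.py p6.png; python3 -c "
from h import *
im,d,c=snap('scene')
w=np.array([px2w(c,None,150+a/3.75,160+b/3.75,.003) for a,b in [(198,203),(447,267),(370,398),(105,322)]]);print(w,w.mean(0))"
```

```text
24.4 [-0.258   0.6808  1.4918  0.0035  0.9635 -0.4681] [ 0.6223 -0.1016  0.0703] [ 0.4105 -0.2357 -1.2417] 0.011018594983514447
(array([ 0.4679, -0.1342,  0.0363]), np.float64(0.35792152772880625), np.float64(11.925547130806725), array([ 0.561 , -0.1145,  0.0174]))
[[ 0.44330011 -0.06630181  0.003     ]
 [ 0.63479176 -0.01701655  0.003     ]
 [ 0.6722467  -0.15766262  0.003     ]
 [ 0.48179261 -0.20594019  0.003     ]] [ 0.55803279 -0.11173029  0.003     ]
```

View pics/p6.png

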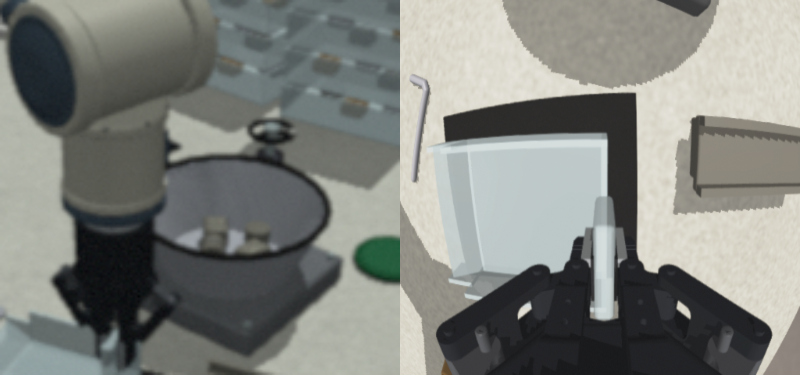

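servo_tool:
  deltas: [1, 0, 0, -7, 0, 0.33, 0, 1, 0, 0, -5, 0, 0, 0, 1, 0, 0, -2, 0, 0, 0, 1, 0, 0, 0, 0, 0, 0, 1, 0, 0, 0, 0, 0, 0]

```text
clock: 25.05
eef_pos: [0.6216, -0.1014, 0.0556]
tcp_rot: [[-0.001, 0.978, 0.207], [0.002, 0.207, -0.978], [-1.0, -0.0, -0.002]]
wrist_force: [-1.7, 1.8, 7.2]
finger_gap: 0.011
```

Contact made (7 N, at the original grasp height). Release slowly.

servo_tool:
  deltas: [0.6, 0, 0, 0, 0, 0, 0, 0.4, 0, 0, 0, 0, 0, 0, 0, 0, 0, 0, 0, 0, 0, -0.6, 0, 0, 0, 0, 0, 0, -1, 0, 0, 0, 0, 0, 0, -1, 0, 0, 0, 0, 0, 0, -1, 0, 0, 30, 0, 0, 0, -1, 0, 0, 40, 0, 0, 0, -1, 0, 0, 45, 0, 0, 0, -1, 0, 0, 45, 0, 0, 0, -1, 0, 0, 0, 0, 0, 0]
  newtons: 40

```text
clock: 26.15
eef_pos: [0.6244, -0.1021, 0.2217]
tcp_rot: [[0.009, 0.978, 0.207], [-0.001, 0.207, -0.978], [-1.0, 0.008, 0.003]]
wrist_force: [0.9, -0.4, -0.8]
finger_gap: 0.0853
```

```bash
python3 tr.py p7.png; python3 -c "
from h import *
im,d,c=snap('scene'); cv2.imwrite('pics/s7.png',cv2.resize(im[160:320,150:350],(750,600)))"
```

```text
26.15 [-0.2572  0.5091  1.3452  0.0015  1.2788 -0.466 ] [ 0.6244 -0.1021  0.2217] [ 0.9266 -0.4432 -0.788 ] 0.08525812669352004
(array([ 0.4701, -0.1348,  0.1874]), np.float64(0.4954903006580916), np.float64(11.938213446461802), array([ 0.5632, -0.1152,  0.1687]))
```

View pics/s7.png

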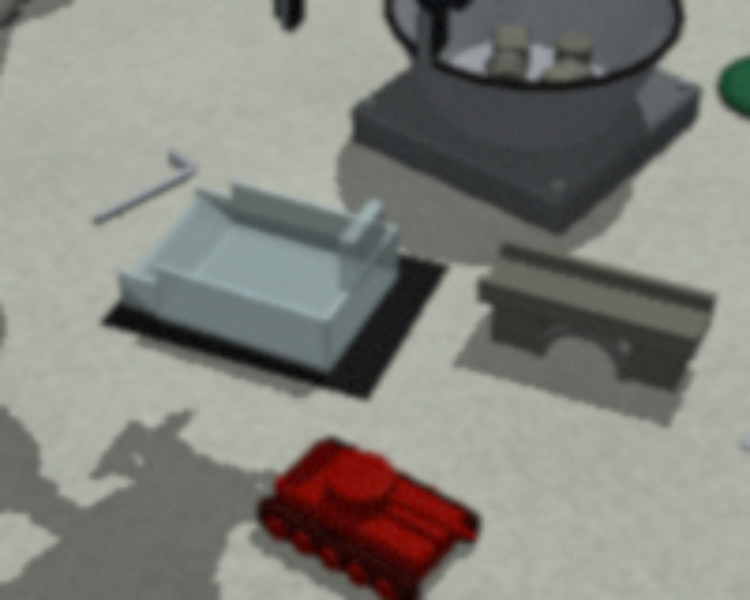

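View pics/p7.png

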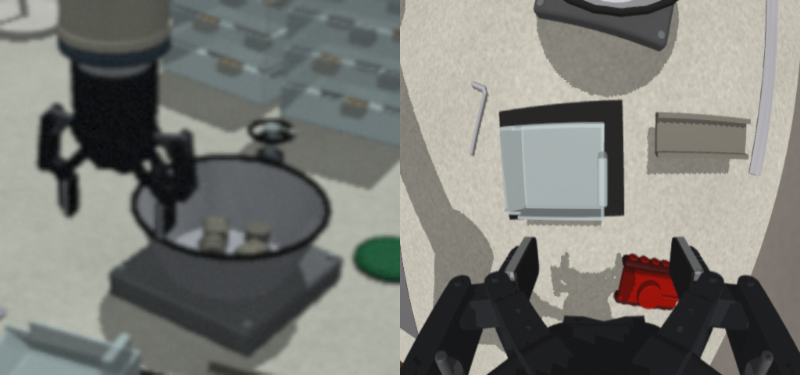

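servo_tool:
  deltas: [-1, -8, 40, 0, 0, 0, -8, -1, -8, 40, 0, 0, 0, -8, -1, -8, 40, 0, 0, 0, -8, -1, -8, 40, 0, 0, 0, -8, -1, -8, 40, 0, 0, 0, -8, -1, -9, 40, 0, 0, 0, -8, -1, -9, 40, 0, 0, 0, -8, -1, -9, 40, 0, 0, 0, -8, -1, -9, 40, 0, 0, 0, -8, -1, -9, 40, 0, 0, 0, -8, -1, -9, 40, 0, 0, 0, -8, -1, 0, 0, 0, 0, 0, -8]

```text
clock: 27.5
eef_pos: [0.5254, 0.3425, 0.2133]
tcp_rot: [[-0.001, 0.101, -0.995], [0.0, -0.995, -0.101], [-1.0, -0.001, 0.001]]
wrist_force: [0.0, -0.8, -0.0]
finger_gap: 0.0853
```

servo_tool:
  deltas: [-1, 0, 0, 0, 0, 0, -8, -1, 0, 0, 0, 0, 0, -8, -1, 0, 0, 0, 0, 0, -8, -1, 0, 0, 0, 0, 0, -8, -1, 0, 0, 0, 0, 0, -5, -1, 0, 0, 0, 0, 0, 0, -1, 0, 0, 0, 0, 0, 0]

```text
clock: 28.2
eef_pos: [0.5272, 0.3383, 0.2141]
tcp_rot: [[0.0, -0.514, -0.858], [-0.001, -0.858, 0.514], [-1.0, 0.001, -0.001]]
wrist_force: [1.0, -0.6, 0.3]
finger_gap: 0.0854
```

```bash
python3 - <<'E'
from h import *
np.set_printoptions(precision=4,suppress=True)
o=get_obs(); print(o['clock'],o['joint_pos'],o['eef_pos'],o['tcp_rot'],o['finger_gap'])
im,d,c=snap("wrist","w9.png")
print([(np.round(x["centre"]),round(x["score"],2),px2w_f(c,x["centre"][1],x["centre"][0],.115)) for x in tip_of("wheel_mid","wrist")][:4])
cv2.imwrite('pics/w9r.png',rect(c,im,0.121,0.53,.338,.06,480))
E
```

```text
28.2 [ 0.476   0.5117  1.3629 -0.0014  1.2675  2.5865] [0.5272 0.3383 0.2141] [[ 0.0001 -0.5136 -0.858 ]
 [-0.0014 -0.858   0.5136]
 [-1.      0.0012 -0.0008]] 0.0853882973598568
[(array([197., 256.]), 0.92, array([0.5285, 0.3415, 0.115 ]))]
```

View pics/w9r.png

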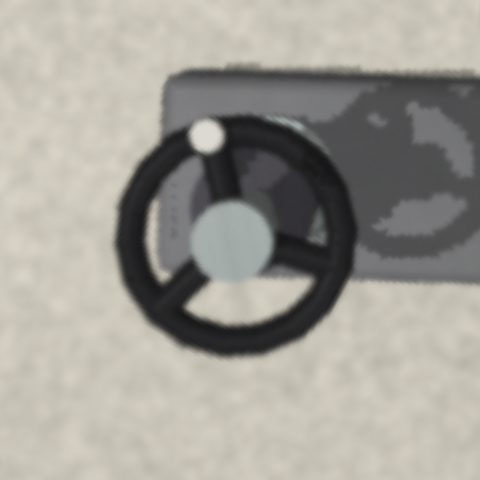

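View pics/w9.png

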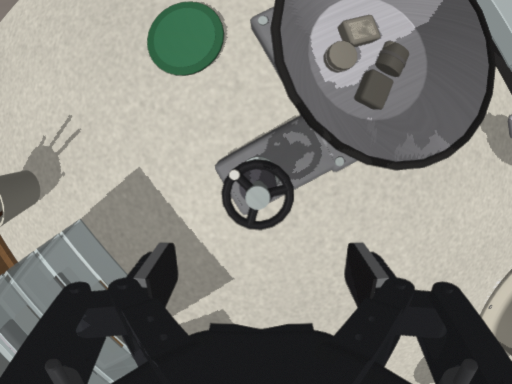

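servo_tool:
  deltas: [-1, 3, 0, -40, 0, 0, 0, -1, 0, 0, -40, 0, 0, 0, -1, 0, 0, -20, 0, 0, 0, -1, 0, 0, -13, 0, 0, 0, -1, 0, 0, -9, 0, 0, 0, -1, 0, 0, 0, 0, 0, 0, -1, 0, 0, 0, 0, 0, 0]

```text
clock: 29.0
eef_pos: [0.5311, 0.3389, 0.0942]
tcp_rot: [[0.003, -0.516, -0.857], [0.0, -0.857, 0.516], [-1.0, -0.002, -0.003]]
wrist_force: [0.4, 0.5, 0.1]
finger_gap: 0.0855
```

servo_tool:
  deltas: [-0.7, 0, 0, -3, 0, 0, 0, -0.5, 0, 0, 0, 0, 0, 0, 0, 0, 0, 0, 0, 0, 0, 0, 0, 0, 0, 0, 0, 0, 0, 0, 0, 0, 0, 0, 0, 0, 0, 0, 0, 0, 0]

```text
invalid input at $.deltas: expected a multiple of 7 numbers
```

```bash
python3 tr.py p9.png;python3 -c "
from h import *
im,d,c=snap('scene'); cv2.imwrite('pics/s9d.png',cv2.resize(im[60:180,220:370],(750,600)))"
```

```text
29.0 [ 0.4738  0.65    1.4739 -0.0015  1.015   2.5873] [0.5311 0.3389 0.0942] [0.3647 0.5414 0.1227] 0.0854573338670246
(array([0.6127, 0.4742, 0.0614]), np.float64(0.17136566515686374), np.float64(-121.05018061192982), array([0.5638, 0.3928, 0.0418]))
```

View pics/s9d.png

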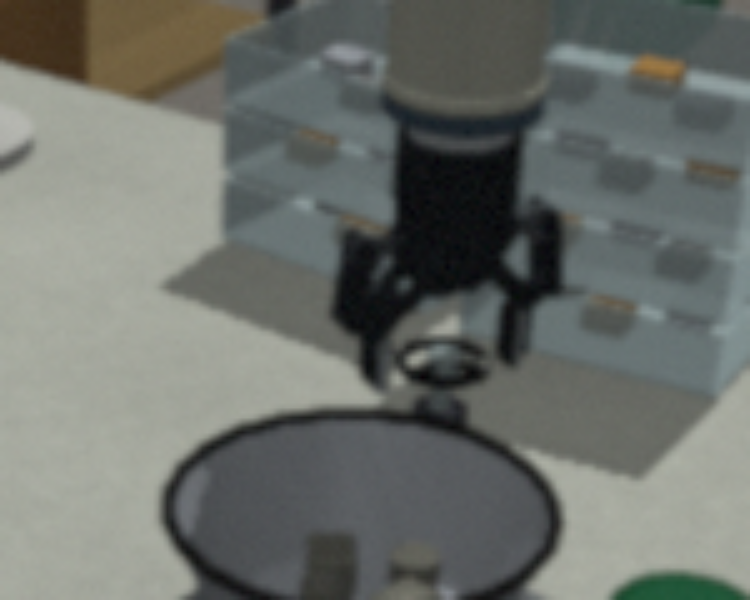

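View pics/p9.png

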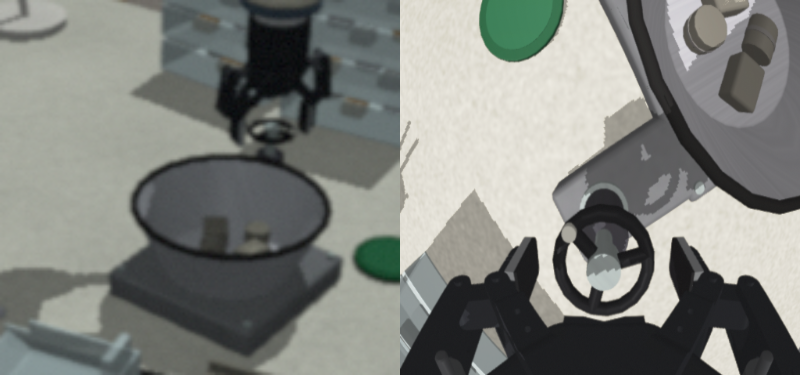

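servo_tool:
  deltas: [-0.7, 0, 0, -3, 0, 0, 0, -0.4, 0, 0, 0, 0, 0, 0, 0, 0, 0, 0, 0, 0, 0, 0, 0, 0, 0, 0, 0, 0, 0, 0, 0, 0, 0, 0, 0, 0, 0, 0, 0, 0, 0, 0]

```text
clock: 29.75
eef_pos: [0.5312, 0.3392, 0.0909]
tcp_rot: [[0.003, -0.516, -0.857], [0.001, -0.857, 0.516], [-1.0, -0.002, -0.002]]
wrist_force: [0.2, 3.8, 5.0]
finger_gap: 0.0606
```

```bash
python3 tr.py p10.png
```

```text
29.75 [ 0.4741  0.6542  1.4762 -0.001   1.008   2.5877] [0.5312 0.3392 0.0909] [0.1979 3.8043 4.9789] 0.06061026798587908
(array([0.6128, 0.4746, 0.0583]), np.float64(0.19281464750768162), np.float64(-121.06681695029155), array([0.5638, 0.3932, 0.0386]))
```

View pics/p10.png

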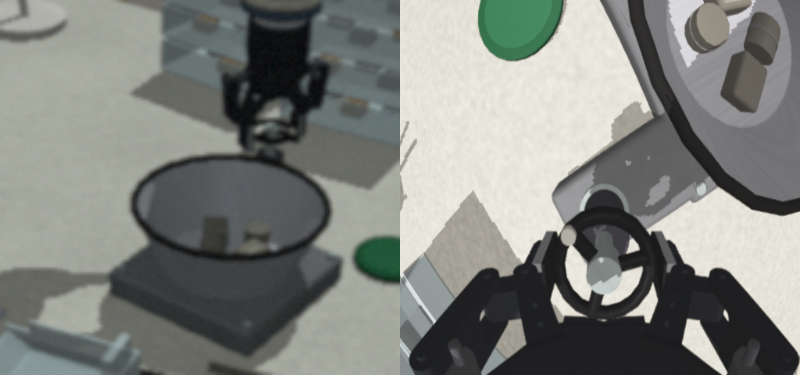

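servo_tool:
  deltas: [0, 0, 0, 0.3, 0, 0, 4, 0, 0, 0, 0.5, 0, 0, 8, 0, 0, 0, 0.5, 0, 0, 8, 0, 0, 0, 0.6, 0, 0, 8, 0, 0, 0, 0, 0, 0, 0]

```text
clock: 30.35
eef_pos: [0.5313, 0.3397, 0.0929]
tcp_rot: [[0.004, -0.048, -0.999], [0.002, -0.999, 0.048], [-1.0, -0.003, -0.004]]
wrist_force: [0.1, 7.3, 3.4]
finger_gap: 0.0611
```

```bash
python3 tr.py p11.png; python3 -c "
from cell import *;print(get_obs()['torque'])"
```

```text
30.35 [0.4739 0.6516 1.475  0.0005 1.0107 2.0923] [0.5313 0.3397 0.0929] [0.1078 7.2824 3.3751] 0.06105412364550306
(array([0.5389, 0.4976, 0.0603]), np.float64(0.24961306646055534), np.float64(-92.74084177718682), array([0.5345, 0.4027, 0.0405]))
[ 1.17425218 -0.07423687  0.05811977]
```

View pics/p11.png

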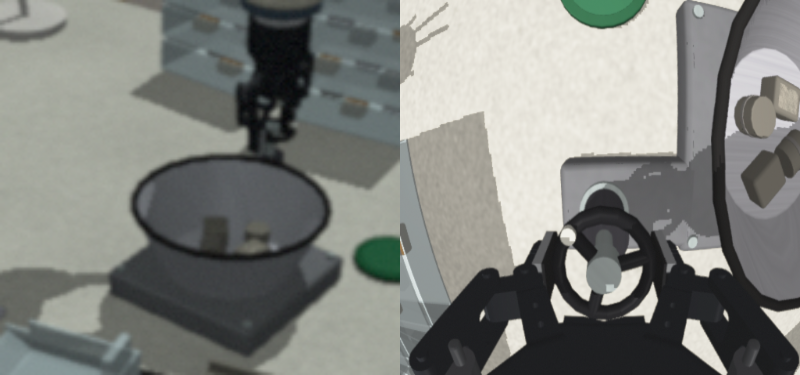

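servo_tool:
  deltas: [0, 0, 0.7, 0.5, 0, 0, 8, 0, 0, 0, 0.5, 0, 0, 8, 0, 0, 0, 0.6, 0, 0, 8, 0, 0, 0, 0.5, 0, 0, 8, 0, 0, 0, 0.5, 0, 0, 8, 0, 0, 0, 0.6, 0, 0, 8, 0, 0, 0, 0.5, 0, 0, 8, 0, 0, 0, 0.5, 0, 0, 8, 0, 0, 0, 0.6, 0, 0, 8, 0, 0, 0, 0.5, 0, 0, 8, 0, 0, 0, 0.5, 0, 0, 8, 0, 0, 0, 0, 0, 0, 0]

```text
clock: 31.65
eef_pos: [0.5304, 0.3405, 0.0986]
tcp_rot: [[-0.0, 0.997, -0.083], [0.004, -0.083, -0.997], [-1.0, -0.0, -0.004]]
wrist_force: [-5.4, 8.9, 6.3]
finger_gap: 0.0608
```

servo_tool:
  deltas: [0, -0.5, 0.5, 0.5, 0, 0, 8, 0, 0, 0.3, 0.6, 0, 0, 8, 0, 0, 0, 0.6, 0, 0, 8, 0, 0, 0, 0.5, 0, 0, 8, 0, 0, 0, 0.5, 0, 0, 8, 0, 0, 0, 0.6, 0, 0, 8, 0, 0, 0, 0.5, 0, 0, 8, 0, 0, 0, 0.5, 0, 0, 8, 0, 0, 0, 0.6, 0, 0, 8, 0, 0, 0, 0.5, 0, 0, 8, 0, 0, 0, 0.5, 0, 0, 8, 0, 0, 0, 0, 0, 0, 0]

```text
clock: 32.85
eef_pos: [0.5294, 0.3399, 0.1044]
tcp_rot: [[-0.003, 0.117, 0.993], [-0.001, 0.993, -0.117], [-1.0, -0.001, -0.003]]
wrist_force: [-5.9, -2.0, 10.3]
finger_gap: 0.0604
```

```bash
python3 tr.py p12.png; python3 -c "
from cell import *;print(get_obs()['torque'])"
```

```text
32.85 [ 0.4754  0.638   1.4638  0.0009  1.0426 -0.9782] [0.5294 0.3399 0.1044] [-5.8835 -2.0175 10.2714] 0.060367301495191296
(array([0.5108, 0.183 , 0.0715]), np.float64(0.16519048110437207), np.float64(83.26454998207006), array([0.5219, 0.2773, 0.0519]))
[-0.40704906  0.94335623  0.02295135]
```

View pics/p12.png

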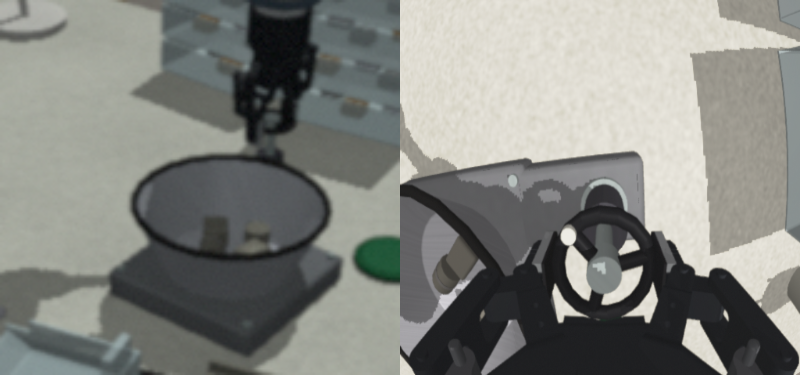

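servo_tool:
  deltas: [0, -0.4, 0, 0.9, 0, 0, 8, 0, 0, 0, 0.6, 0, 0, 8, 0, 0, 0, 0.6, 0, 0, 8, 0, 0, 0, 0.5, 0, 0, 8, 0, 0, 0, 0.5, 0, 0, 8, 0, 0, 0, 0.6, 0, 0, 8, 0, 0, 0, 0.5, 0, 0, 8, 0, 0, 0, 0.5, 0, 0, 8, 0, 0, 0, 0.6, 0, 0, 8, 0, 0, 0, 0.5, 0, 0, 8, 0, 0, 0, 0.5, 0, 0, 8, 0, 0, 0, 0.5, 0, 0, 8]

```text
clock: 34.15
eef_pos: [0.5302, 0.3391, 0.1109]
tcp_rot: [[0.001, -1.0, 0.013], [-0.003, 0.013, 1.0], [-1.0, -0.001, -0.003]]
wrist_force: [3.0, -7.9, 3.3]
finger_gap: 0.0607
```

servo_tool:
  deltas: [-0.5, 0, 0, 0, 0, 0, 0, -1, 0, 0, 0, 0, 0, 0, -1, 0, 0, 0, 0, 0, 0, -1, 0, 0, 0, 0, 0, -8, -1, 0, 0, 0, 0, 0, -8, -1, 0, 0, 0, 0, 0, -8, -1, 0, 0, 0, 0, 0, -8, -1, 0, 0, 0, 0, 0, -8, -1, 0, 0, 0, 0, 0, -8, -1, 0, 0, 0, 0, 0, -8, -1, 0, 0, 0, 0, 0, -8, -1, 0, 0, 0, 0, 0, -8]

```text
clock: 35.35
eef_pos: [0.5296, 0.3402, 0.1106]
tcp_rot: [[-0.002, -0.284, 0.959], [-0.001, 0.959, 0.284], [-1.0, -0.0, -0.002]]
wrist_force: [0.2, 0.4, -0.7]
finger_gap: 0.0853
```

servo_tool:
  deltas: [-1, 0, 0, 0, 0, 0, -8, -1, 0, 0, 0, 0, 0, -8, -1, 0, 0, 0, 0, 0, -8, -1, 0, 0, 0, 0, 0, -8, -1, 0, 0, 0, 0, 0, -8, -1, 0, 0, 0, 0, 0, -8, -1, 0, 0, 0, 0, 0, 0, -1, 0, 0, 0, 0, 0, 0]

```text
clock: 36.15
eef_pos: [0.5296, 0.3401, 0.1106]
tcp_rot: [[-0.002, 0.513, 0.858], [0.001, 0.858, -0.513], [-1.0, -0.001, -0.002]]
wrist_force: [-0.3, -0.5, 0.2]
finger_gap: 0.0856
```

```bash
python3 tr.py p13.png
```

```text
36.15 [ 0.4753  0.63    1.4593  0.0016  1.0538 -0.5575] [0.5296 0.3401 0.1106] [-0.278  -0.5212  0.1861] 0.08558901277372447
(array([0.4485, 0.2045, 0.0777]), np.float64(0.11631527305834903), np.float64(59.133295814828834), array([0.4972, 0.2861, 0.0582]))
```

View pics/p13.png

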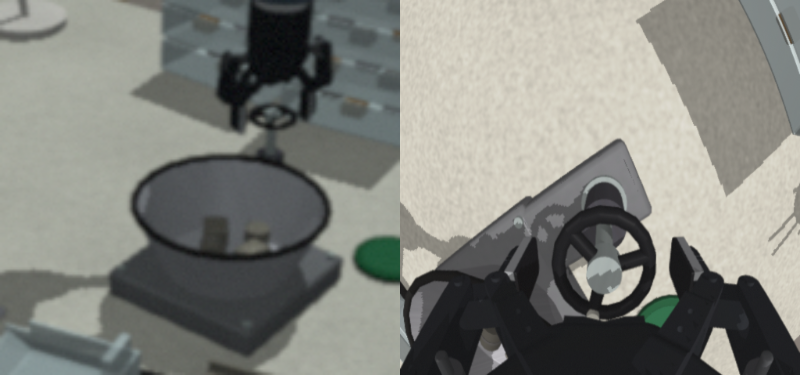

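servo_tool:
  deltas: [-0.5, 0, 0, 0, 0, 0, 0, 0, 0, 0, 0, 0, 0, 0, 0, 0, 0, 0, 0, 0, 0, 0, 0, 0, 0, 0, 0, 0, 0, 0, 0, 0, 0, 0, 0, 0, 0, 0, 0.5, 0, 0, 8, 0, 0, 0, 0.5, 0, 0, 8, 0, 0, 0, 0.6, 0, 0, 8, 0, 0, 0, 0.5, 0, 0, 8, 0, 0, 0, 0.5, 0, 0, 8, 0, 0, 0, 0.6, 0, 0, 8, 0, 0, 0, 0.5, 0, 0, 8]

```text
clock: 37.45
eef_pos: [0.5298, 0.3396, 0.1146]
tcp_rot: [[-0.001, -0.427, 0.904], [-0.002, 0.904, 0.427], [-1.0, -0.001, -0.002]]
wrist_force: [-0.8, -5.2, 6.6]
finger_gap: 0.061
```

servo_tool:
  deltas: [0, 0, 0, 0.5, 0, 0, 8, 0, 0, 0, 0.5, 0, 0, 7, 0, 0, 0, 0, 0, 0, 0]

```text
clock: 37.75
eef_pos: [0.53, 0.3397, 0.1153]
tcp_rot: [[-0.001, -0.643, 0.766], [-0.002, 0.766, 0.643], [-1.0, -0.001, -0.002]]
wrist_force: [2.3, -3.2, -0.4]
finger_gap: 0.0607
```

```bash
python3 tr.py p14.png; python3 -c "
from cell import *;print(get_obs()['torque'])"
```

```text
37.75 [ 0.4758  0.6245  1.455  -0.0012  1.0637 -1.7932] [0.53   0.3397 0.1153] [ 2.3404 -3.2125 -0.3558] 0.06072124211424191
(array([0.6316, 0.2187, 0.0824]), np.float64(0.10774900253647944), np.float64(130.03336738244613), array([0.5705, 0.2914, 0.0628]))
[-0.6365315  -0.41061996 -1.05997557]
```

View pics/p14.png

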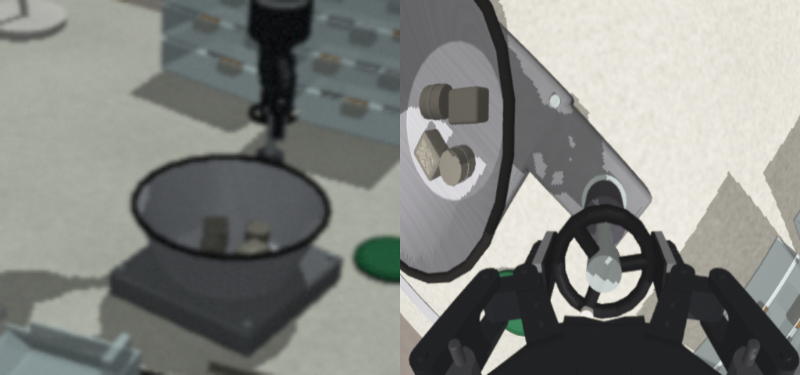

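servo_tool:
  deltas: [0, 0, 0, 0.2, 0, 0, 3, 0, 0, 0, 0.2, 0, 0, 3, 0, 0, 0, 0, 0, 0, 0, 0, 0, 0, 0, 0, 0, 0]

```text
clock: 38.25
eef_pos: [0.5294, 0.3393, 0.1154]
tcp_rot: [[-0.002, -0.716, 0.699], [-0.003, 0.699, 0.716], [-1.0, -0.0, -0.003]]
wrist_force: [0.5, -8.2, -0.8]
finger_gap: 0.0608
```

```bash
python3 tr.py p15.png; python3 -c "
from cell import *;print(get_obs()['torque'])"
```

```text
38.25 [ 0.4758  0.6241  1.4555 -0.0017  1.0652 -1.8916] [0.5294 0.3393 0.1154] [ 0.5348 -8.1708 -0.7905] 0.06077186464286845
(array([0.6424, 0.2288, 0.0825]), np.float64(0.19874786662053243), np.float64(135.6884247444115), array([0.5744, 0.2951, 0.0629]))
[-1.16442681 -0.15032115 -1.96334659]
```

View pics/p15.png

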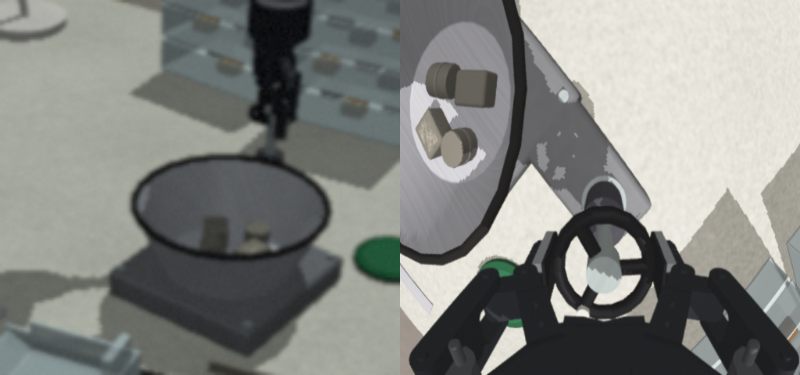

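servo_tool:
  deltas: [-0.5, 0, 0, 0, 0, 0, 0, -1, 0, 0, 0, 0, 0, 0, -1, 0, 0, 0, 0, 0, 0, -1, 0, 0, 20, 0, 0, 0, -1, 0, 0, 40, 0, 0, 0, -1, 0, 0, 45, 0, 0, 0, -1, 0, 0, 45, 0, 0, 0, -1, 0, 0, 0, 0, 0, 0, -1, 0, 0, 0, 0, 0, 0]

```text
clock: 39.25
eef_pos: [0.5299, 0.3404, 0.2669]
tcp_rot: [[0.001, -0.718, 0.696], [-0.001, 0.696, 0.718], [-1.0, -0.001, 0.0]]
wrist_force: [-0.1, 0.3, -0.4]
finger_gap: 0.0857
```

```bash
python3 - <<'E'
from h import *
np.set_printoptions(precision=4,suppress=True)
o=get_obs(); print(o['clock'],o['joint_pos'],o['eef_pos'],o['finger_gap'])
im,d,c=snap("wrist","w16.png")
im2,d2,c2=snap("top"); P=cloud(c2,d2)
cv2.imwrite('pics/t16.png',np.vstack([cv2.resize(im2[90:250,100:400],(600,320)),cv2.resize(rect(c,im,.146,.53,.339,.06,480),(280,280))[:, :] if 0 else np.zeros((0,600,3),np.uint8)]))
cv2.imwrite('pics/w16r.png',rect(c,im,.146,.53,.339,.06,400))
im3,d3,c3=snap("scene"); cv2.imwrite('pics/s16.png',cv2.resize(im3[100:340,100:400],(750,600)))
Q=cloud(c3,d3); m=(np.hypot(Q[...,0]-.53,Q[...,1]-.339)<.034)&(Q[...,2]>.1)&(Q[...,2]<.16); print("wheel top z",np.percentile(Q[m][:,2],[50,90,98]))
E
```

```text
39.25 [ 0.4767  0.4705  1.2847 -0.001   1.3857 -1.8954] [0.5299 0.3404 0.2669] 0.0856996856230923
wheel top z [0.1428 0.147  0.1491]
```

View pics/w16r.png

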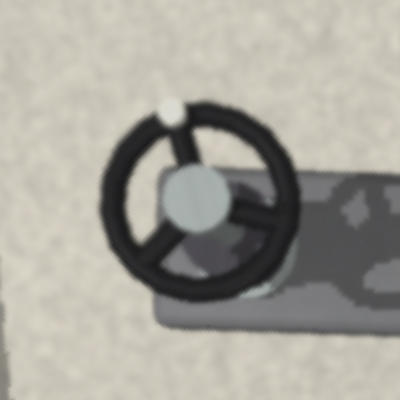

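View pics/s16.png

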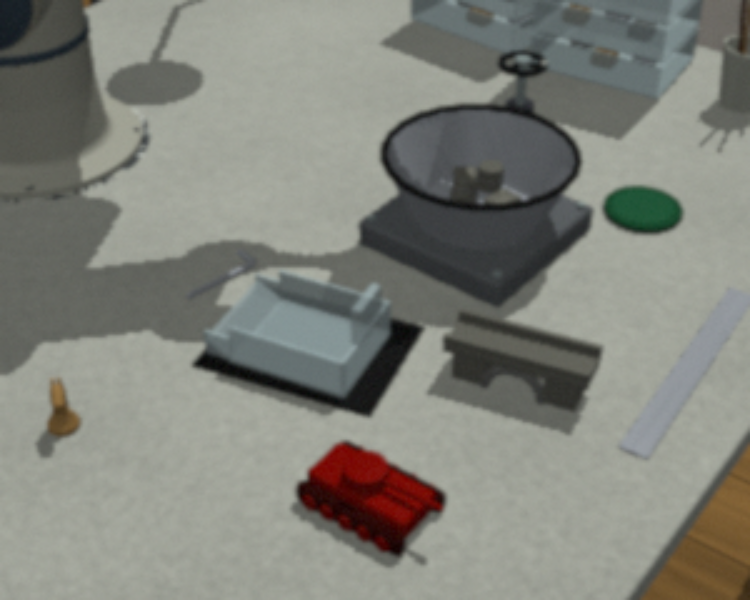

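View pics/w16.png

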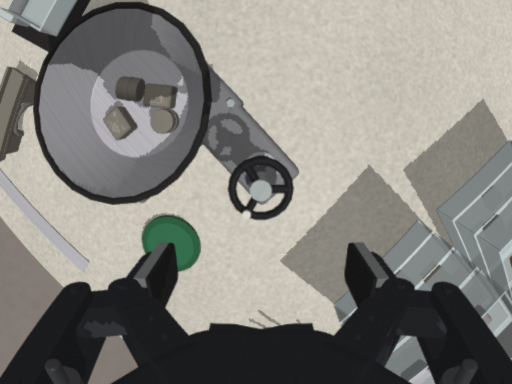

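servo_tool:
  deltas: [-1, 0, 0, -45, 0, 0, 0, -1, 0, 0, -45, 0, 0, 0, -1, 0, 0, -40, 0, 0, 0, -1, 0, 0, -20, 0, 0, 0, -1, 0, -1, 0, 0, 0, 0, -0.5, 0, 0, 0, 0, 0, 0, 0, 0, 0, 0, 0, 0, 0, 0, 0, 0, 0, 0, 0, 0, 0, 0, 0, 0, 0, 0, 0, 0, 0, 0, 0, 0, 0, 0]

```text
clock: 40.4
eef_pos: [0.5301, 0.3396, 0.1172]
tcp_rot: [[0.001, -0.719, 0.695], [-0.0, 0.695, 0.719], [-1.0, -0.001, 0.0]]
wrist_force: [-2.9, 1.0, 8.4]
finger_gap: 0.0608
```

```bash
python3 tr.py p17.png; python3 -c "
from cell import *;print(get_obs()['torque'])"
```

```text
40.4 [ 0.4752  0.6213  1.4551 -0.0009  1.0646 -1.8969] [0.5301 0.3396 0.1172] [-2.8868  0.9729  8.352 ] 0.06082688822215946
(array([0.6437, 0.2297, 0.0843]), np.float64(0.05200609136891221), np.float64(135.93573175533712), array([0.5755, 0.2957, 0.0648]))
[0.27371276 0.64255992 0.00076518]
```

servo_tool:
  deltas: [0, 0, 0, 0.1, 0, 0, 3, 0, 0, 0, 0.1, 0, 0, 3, 0, 0, 0, 0, 0, 0, 0, 0, 0, 0, 0, 0, 0, 0]

```text
clock: 40.9
eef_pos: [0.5304, 0.3397, 0.1172]
tcp_rot: [[0.001, -0.786, 0.618], [-0.0, 0.618, 0.786], [-1.0, -0.001, 0.001]]
wrist_force: [-2.0, 4.2, 7.5]
finger_gap: 0.0607
```

```bash
python3 tr.py p18.png; python3 -c "
from cell import *;print(get_obs()['torque'])"
```

```text
40.9 [ 0.4752  0.6214  1.4549 -0.0006  1.0643 -1.9997] [0.5304 0.3397 0.1172] [-1.9632  4.1893  7.4643] 0.0607161289750704
(array([0.6546, 0.2421, 0.0844]), np.float64(0.06471251440080197), np.float64(141.81930506280221), array([0.5799, 0.3008, 0.0648]))
[ 0.59028884  0.35597687 -1.26181308]
```

servo_tool:
  deltas: [-0.5, 0, 0, 0, 0, 0, 0, -1, 0, 0, 0, 0, 0, 0, -1, 0, 0, 0, 0, 0, 0, -1, 0, 0, 20, 0, 0, 0, -1, 0, 0, 40, 0, 0, 0, -1, 0, 0, 45, 0, 0, 0, -1, 0, 0, 45, 0, 0, 0, -1, 0, 0, 0, 0, 0, 0, -1, 0, 0, 0, 0, 0, 0]

```text
clock: 41.9
eef_pos: [0.53, 0.3391, 0.267]
tcp_rot: [[0.001, -0.787, 0.617], [-0.001, 0.617, 0.787], [-1.0, -0.001, -0.0]]
wrist_force: [-0.2, -0.3, -1.5]
finger_gap: 0.0855
```

```bash
python3 tr.py p19.png; python3 - <<'E'
from h import *
im,d,c=snap("wrist"); cv2.imwrite('pics/w19r.png',np.hstack([rect(c,im,.146,.53,.339,.06,380),rect(c,im,.06,.583,.16,.12,380)]))
E
```

```text
41.9 [ 0.475   0.4696  1.286  -0.0014  1.3855 -2.0017] [0.53   0.3391 0.267 ] [-0.2163 -0.3265 -1.4894] 0.08547837443785436
(array([0.6544, 0.2416, 0.2342]), np.float64(0.08460509448017416), np.float64(141.9224115488713), array([0.5797, 0.3002, 0.2145]))
```

View pics/w19r.png

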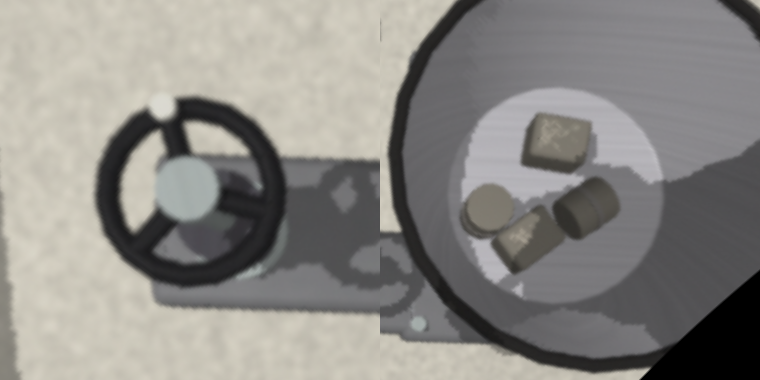

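Wheel unchanged after the extra push (marker at (162,106), the same angle as before), and all four stones are on the hopper floor. Handing in.

```bash
python3 -c "
from cell import *
print(sign_off())"
```

```text
the job is handed in; nothing more can be done
None
```

The job is done and handed in at about 42 s. `sign_off()` gives no verdict, so what follows is from my own last checks.

- **Stones:** two loose stones were on the worktop, one drum and one block. I put both in the tray beside the first two and tipped the tray to about 56° over the hopper. The last wrist picture shows all four stones on the hopper floor.
- **Tray:** it stands empty and level on its mat. From the arm's pose at release, its origin is about 4 mm from the mat centre I measured.
- **Handwheel:** I turned it anticlockwise with two grips until it stopped, then gripped it a third time to check. Turning 6° further raised the resisting torque from 0 to 1.3 N m, against about 0.1 N m of normal friction. The wheel had risen about 25 mm.
- **Bystanders:** the last scene picture shows no visible movement of the knight, tank, bridge, coaster or hex key. I did not measure their positions again.
- **Arm:** it stands clear of everything, with the gripper open.

One check did not fully agree. The wheel's white mark shows a net turn of about 361°, and perspective may add a few degrees. A full turn from 0 would be 378°, so the wheel may not have started exactly at 0. The torque and the rise both point to the upper stop, but I could not read the joint angle directly.

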